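Fetch the slot car from behind the bottles

TASK

The yellow slot car is parked at the back of the parts bay, behind three bottles. Move all three bottles, standing, into the aluminium tray at the side; then stand the car on its wheels in the middle of the wooden setting-up block, lengthwise along it, while the bottles wait in the tray; then put every bottle back upright on the very spot in the bay where it stood at the start. Do not tip the bottles or the car over, and leave the motor and the screwdriver where they lie.

Things in the scene. Friction and masses are not known exactly. Their poses are not given: they have to be found in the camera images.
- bay: Fixed bay: grey floor 4 mm thick, x -75 to 81, y -108 to 108 mm; white walls left, right and at the back (+x; inner face x = 75), tops 28 mm above the bench; open front (-x). Origin at bench level. Black flat spots, 53 mm across, at x = -45, y = -58, 0, 58: a bottle on each, in any order, within 2 mm. The car stands behind them near x = 11, y = 0, lengthwise along y, 8 mm from the bottles.
- tray: Fixed open aluminium tray, 210 x 90 mm outside (x, y), rim 14 mm high, walls and floor 4 mm thick (inside 202 x 82 mm), lying left or right of the bay. Origin at the centre of its underside, x along its length. It takes the three bottles in one row along x, for example 62 mm apart.
- block: Fixed flat wooden setting-up block, 170 x 84 mm (x, y), 22 mm high, with a thin painted white rectangle on its top; on the other side of the bay from the tray. Origin at the centre of its underside, x along its length; the top is 22 mm above the origin.
- car: Yellow model slot car with black cabin, rear wing and tyres, 130 mm long (its x axis, nose to +x), 52 mm wide (y), 40 mm high. Hold it across its width at mid-length by its straight sides, 6 to 26 mm above the wheels' bottom. 0.12 kg, wheels do not turn. Origin at the middle, level with the wheels' bottom, z up. It may face either way along the block.
- bottle_green: White plastic bottle with green cap and green band, 44 mm in diameter, 92 mm tall. Body 50 mm tall, then a shoulder; hold it by the cap (26 mm in diameter, 60 to 92 mm above the underside). 0.11 kg, rigid, closed. Origin at the centre of its underside, z up; yaw means nothing. Stands in the bay at the start.
- bottle_amber: Amber (brown) bottle with black cap and pale paper band, 44 mm in diameter, 92 mm tall. Body 50 mm tall, then a shoulder; hold it by the cap (26 mm in diameter, 60 to 92 mm above the underside). 0.11 kg, rigid, closed. Origin at the centre of its underside, z up; yaw means nothing. Stands in the bay at the start.
- bottle_blue: Blue bottle with white cap and white band, 44 mm in diameter, 92 mm tall. Body 50 mm tall, then a shoulder; hold it by the cap (26 mm in diameter, 60 to 92 mm above the underside). 0.11 kg, rigid, closed. Origin at the centre of its underside, z up; yaw means nothing. Stands in the bay at the start.
- motor: Bystander: small loose steel can motor, about 38 x 26 x 20 mm, with white end and brass pinion, lying on the bench beyond the bay. Origin at the centre of its underside. Leave alone.
- screwdriver: Bystander: loose screwdriver with orange handle, 150 mm long, lying on the bench between the robot and the bay, its length (x axis) roughly across. Leave alone.
There are look-alikes about, which are no part of the job. Of the things that look like the bottle_blue, the largest one is meant.

How it is judged:
By the outcome, as a careful person would: the job done as asked, in the order asked, and still so for the second after the job is handed in, with the robot touching nothing.
It also fails if it takes over 141 s, if anything falls off the work surface, if the arm or the gripper's body presses on something with over 40 N, if the wrist force passes 120 N, or if a joint passes its speed limit or range.

ROBOT

A 7-joint arm with a two-finger parallel gripper is mounted at the origin on the work surface. World frame = base frame: x ahead of the robot, y to its left, z up, the work surface at z = 0. Lengths are in m, angles in rad, forces in N, time in s.
With the tool pointing down it reaches from about 0.425 to 0.825 m from the base axis. Payload 3.6 kg.
Tool frame: the origin (TCP) lies at the very end of the fingers, on their centre line; the grasp point (between the pads) lies 19 mm behind it (arm.pinch_z is the distance from the TCP to the grasp point, in m); z points along the fingers, y is the direction in which the jaws open and shut (so a half turn about z gives the same grasp; the last joint's range is limited). The gripper opens to 85 mm and grips with 20 to 120 N. Pads are 22 mm wide; open, the fingers measure 114 mm over their backs; the gripper's body (76 mm by 85 mm) begins 54 mm behind the grasp point. The pads swing forward as they close: fully open they stand 13 mm farther back than shut.
Start: joints at [-1.363, 0.615, -0.013, 1.423, 0.008, 1.103, -0.04], TCP at [0.151, 0.632, 0.231] pointing down, gripper open.
Joint ranges: [-3.12, 3.12], [-0.3, 2.06], [-1.34, 1.32], [0.26, 2.42], [-1.36, 4.5], [0.01, 1.98], [-2.84, 2.84]. Speed limits (rad/s): [2.79, 2.79, 3.14, 3.14, 3.14, 3.14, 3.14].

INTERFACE

Orientations are given as [roll, pitch, yaw] about the fixed x, y, z axes, in that order (R = Rz(yaw) Ry(pitch) Rx(roll)).
In Python, from plant import arm, vision gives the robot as it stands.
- The arm moves only by the tool servo_tool, never from a script. Its argument "motion" is a list of rows, each an object with "offset": the shift along the tool's x, y, z in cm, a list of three; "spin": the turn about the tool's z in degrees; "jaw": the closure in counts, from 0 (fully open) to 255 (shut). In form: [{"offset": [dx, dy, dz], "spin": spin, "jaw": jaw}, ...]. A call has 1 to 5 rows; each row is the pose to reach, as a shift and turn from the pose commanded when the call began, along the tool's axes at that moment; what a row does not reach only later rows make up. A row lasts 1/8 s, in which the tool goes at most 62.5 mm and 10.7 degrees, less where a joint would pass 70% of its speed; a pose out of reach is approached as far as the arm can. A call with a gripper value outside its range is refused whole. The fingers move at their own pace and stop on an object; the grip force is fixed at half the most. Time passes only in rows, so rows that repeat a pose let the fingers close. It gives the time, the measured TCP pose, the force and the opening at its end, in the units of the state.
- arm.read_state(): the state, without advancing time (a new reading comes with each control period).
- vision.snapshot(name): name is "side" or "top" or "wrist"; returns the picture (384x512x3 uint8, red, green, blue); there is no depth.
- vision.calibration(name): a dict with "camera_matrix" (3x3 intrinsics, pixels), "pose" (4x4, takes a point from camera to world coordinates); the wrist camera has in their place "T_tool_cam" (4x4, takes a point from camera to tool coordinates, whose origin is the TCP and whose axes are the flange's). Camera axes: x right, y down, z forward; pixel columns grow to the right and rows downward; lengths in m; the calibration is good to about 2 mm. The wrist camera is an equidistant fisheye: a pixel r from the principal point sees the ray r / f radians off the axis. A picture is of the moment at which its call begins: read the wrist's pose just before it. calibration takes no time and is no camera call.
- arm.hand_in(): hands the job in, once; it reports no verdict.
The state is a dict: "time": time; "q": joint angles; "joint_vel": joint speeds; "joint_torque": joint torques, N m; "tcp_pos": TCP position; "tcp_rot": TCP orientation; "ft_force": force on the tool from outside, world axes, zero at the start; "wrist_torque": the same for the moment, N m; "finger_gap": finger opening in m.
Only numpy, scipy, OpenCV 4.12 (cv2) and the standard library are available. Lean on these libraries where they do the work, as an engineer would, in place of code of your own. Each camera call takes 0.05 s, during which the arm holds its last target.

## Working session

There is one attempt and no reset: what is moved stays moved. The work goes in short steps, Python scripts to look and compute and a tool call to move; the robot and the scene stay as the last step left them, time stands still between calls to the robot, and variables do not carry over. Pictures are saved under pics/ and viewed, and the job is handed in when it is done.

Besides the shell and the picture viewer there is one more tool, called as a command line: name --argument value ..., lists and objects as JSON in quotes. servo_tool: Moves the arm, as the interface text tells. Its arguments: {"type":"object","properties":{"motion":{"type":"array","items":{"type":"object","properties":{"offset":{"type":"array","items":{"type":"number"}},"spin":{"type":"number"},"jaw":{"type":"number"}}}}},"required":["motion"]}

```bash
ls -R . | head -30; mkdir -p pics
python3 - <<'E'
from plant import arm, vision
import cv2,numpy as np
s=arm.read_state(); print(s)
print(arm.pinch_z)
for n in ["side","top","wrist"]:
    im=vision.snapshot(n); cv2.imwrite(f"pics/{n}0.png",im[:,:,::-1]); print(n,vision.calibration(n))
E
```

```text
.:
pics

./pics:
{'time': 0.0, 'q': array([-1.36348565,  0.61594513, -0.01260983,  1.42493055,  0.0081182 ,
        1.10340243, -0.04041454]), 'joint_vel': array([-1.48763236e-03,  5.13826012e-04,  6.13295576e-04, -6.83830502e-05,
        4.16601196e-04, -2.54058185e-04,  2.04235724e-04]), 'joint_torque': array([-2.87190496e-04, -4.69213772e+01,  2.59582317e-01, -1.71030128e+01,
        1.00772845e-02,  9.73908609e-03, -5.92825629e-06]), 'tcp_pos': array([0.15041504, 0.63155462, 0.23011087]), 'tcp_rot': array([-3.13895841e+00,  5.93444159e-05,  2.90783714e+00]), 'ft_force': array([-0.09648973,  0.20684454,  0.37105598]), 'wrist_torque': array([-0.03195734,  0.00377314, -0.01089265]), 'finger_gap': 0.08511826104672512}
0.0187
side {'camera_matrix': array([[372.53852281,   0.        , 252.68586593],
       [  0.        , 372.53852281, 189.27932127],
       [  0.        ,   0.        ,   1.        ]]), 'pose': array([[ 0.94918421, -0.21999918,  0.22505486,  0.38296871],
       [-0.31437436, -0.62922173,  0.71080853, -0.53323546],
       [-0.01476789, -0.74543972, -0.66640944,  0.5735545
[... 428 characters left out ...]
 [-1.22257984e-03, -1.81379067e-01, -9.83412497e-01,
         9.61271914e-01],
       [ 0.00000000e+00,  0.00000000e+00,  0.00000000e+00,
         1.00000000e+00]])}
wrist {'camera_matrix': array([[297.31863964,   0.        , 253.4964448 ],
       [  0.        , 297.31863964, 191.05817242],
       [  0.        ,   0.        ,   1.        ]]), 'T_tool_cam': array([[ 1.01204255e-03, -9.65241149e-01, -2.61358949e-01,
         6.74280823e-02],
       [ 9.99999014e-01,  7.22534827e-04,  1.20378966e-03,
        -2.92204987e-04],
       [-9.73106375e-04, -2.61359910e-01,  9.65240929e-01,
        -1.41592380e-01],
       [ 0.00000000e+00,  0.00000000e+00,  0.00000000e+00,
         1.00000000e+00]])}
```

View pics/side0.png

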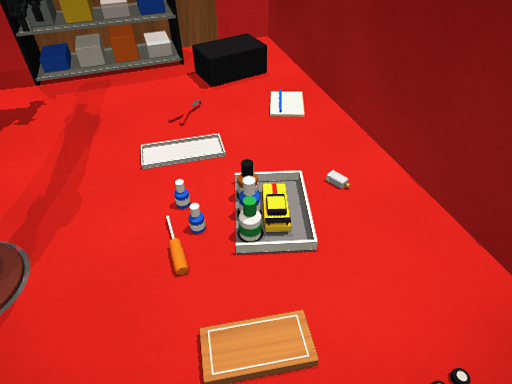

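View pics/top0.png

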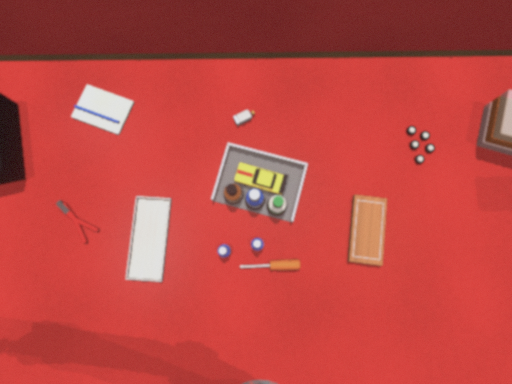

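View pics/wrist0.png

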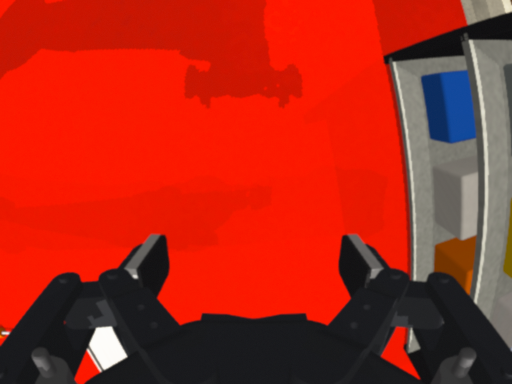

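The pictures show the bay at top-view (260,180), with bottles amber (232,193), blue (255,198) and green (277,205). The car is at (262,178), the tray at (149,238) and the block at (368,230). The motor is at (243,117) and the screwdriver at (270,266).

Candidates for bottle_blue are top (255,198), (224,251) and (257,244). The last two are smaller and stand on the bench outside the bay. The one in the bay at (255,198) is the largest, so I'll check it in a close crop.

Run:
```python
import cv2,numpy as np
t=cv2.imread('pics/top0.png'); s=cv2.imread('pics/side0.png')
cv2.imwrite('pics/topc.png',cv2.resize(t[135:285,200:320],None,fx=5,fy=4*1.0,interpolation=cv2.INTER_CUBIC)[:600])
cv2.imwrite('pics/sidec.png',cv2.resize(s[150:270,160:320],None,fx=5,fy=5,interpolation=cv2.INTER_CUBIC))
```

```text
(no output)
```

View pics/topc.png

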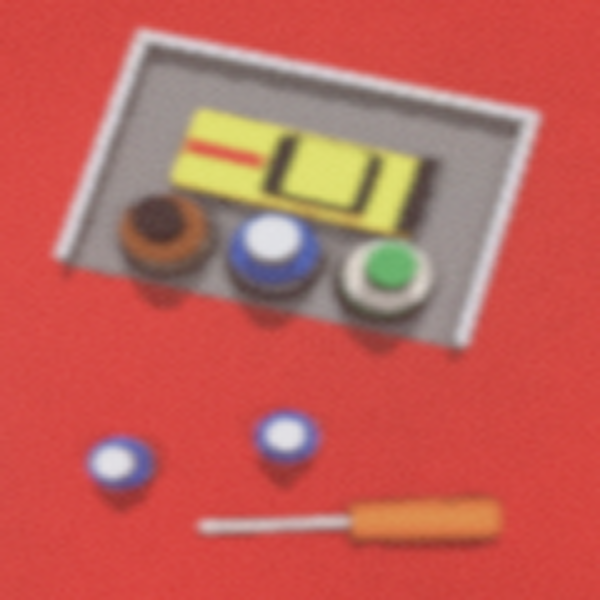

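View pics/sidec.png

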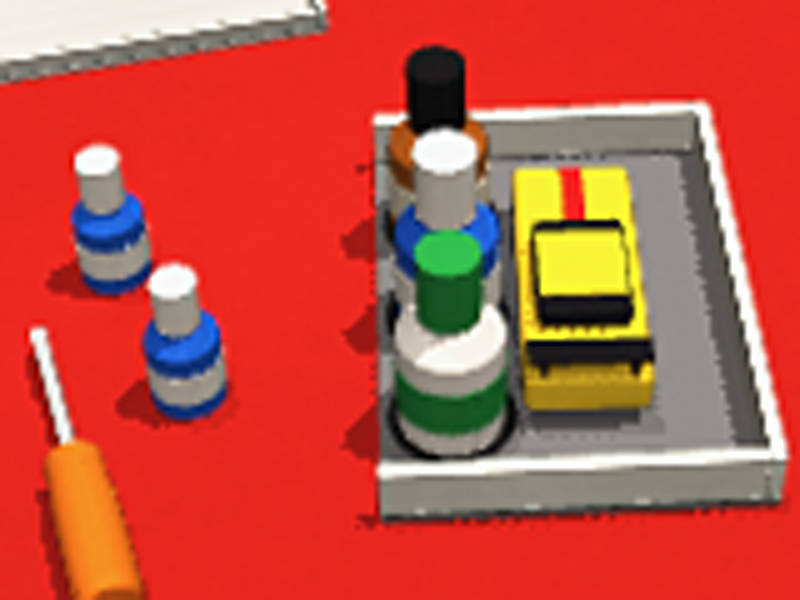

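The crop confirms it: the bay's middle bottle is larger than both blue look-alikes in front of the bay (side crop (110,220) and (185,340)). Next I measure poses.

```bash
cat > h.py <<'E'
import numpy as np, cv2
from plant import arm, vision
from scipy.spatial.transform import Rotation as R
C={n:vision.calibration(n) for n in("side","top","wrist")}
def ray(n,px,st=None):
    c=C[n];K=c["camera_matrix"]
    x=(px[0]-K[0,2])/K[0,0];y=(px[1]-K[1,2])/K[1,1]
    if n=="wrist":
        r=np.hypot(x,y);d=np.array([x*np.sinc(r/np.pi),y*np.sinc(r/np.pi),np.cos(r)])
        T=np.eye(4);T[:3,:3]=R.from_euler("xyz",st["tcp_rot"]).as_matrix();T[:3,3]=st["tcp_pos"];P=T@c["T_tool_cam"]
    else: d=np.array([x,y,1.]);P=c["pose"]
    return P[:3,3],P[:3,:3]@d/np.linalg.norm(d)
def onz(n,px,z,st=None):
    o,d=ray(n,px,st);return o+d*(z-o[2])/d[2]
def tri(*rs):
    A=sum(np.eye(3)-np.outer(d,d) for o,d in rs);b=sum((np.eye(3)-np.outer(d,d))@o for o,d in rs)
    return np.linalg.solve(A,b)
def proj(n,p):
    c=C[n];q=np.linalg.inv(c["pose"])@np.r_[p,1];u=c["camera_matrix"]@q[:3];return u[:2]/u[2]
def comps(mask,mn=8):
    k,l,s,c=cv2.connectedComponentsWithStats(mask.astype(np.uint8));return [(s[i,4],c[i].round(1),s[i,:4],l==i) for i in range(1,k) if s[i,4]>=mn]
E
python3 - <<'E'
from h import *
t=cv2.imread('pics/top0.png'); s=cv2.imread('pics/side0.png')
ht=cv2.cvtColor(t,cv2.COLOR_BGR2HSV);hs=cv2.cvtColor(s,cv2.COLOR_BGR2HSV)
np.set_printoptions(precision=4,suppress=True)
m={}
white=(ht[...,1]<60)&(ht[...,2]>150)
print("white top");[print(a,c,b) for a,c,b,_ in comps(white,6)]
grn=(abs(ht[...,0].astype(int)-65)<15)&(ht[...,1]>80)
print("green top");[print(a,c,b) for a,c,b,_ in comps(grn)]
yel=(abs(ht[...,0].astype(int)-29)<6)&(ht[...,1]>90)
print("yellow top");[print(a,c,b) for a,c,b,_ in comps(yel)]
org=(abs(ht[...,0].astype(int)-11)<6)&(ht[...,1]>90)&(ht[...,2]>100)
print("wood top");
for a,c,b,l in comps(org,200):
    r=cv2.minAreaRect(np.argwhere(l)[:,::-1].astype(np.float32));print(a,c,b,r)
    bx=cv2.boxPoints(r); P=np.array([onz("top",p,.022) for p in bx]);print(P, P.mean(0),[np.linalg.norm(P[i]-P[i-1]) for i in range(4)])
for a,c,b,l in comps(white,800):
    r=cv2.minAreaRect(np.argwhere(l)[:,::-1].astype(np.float32));print(a,c,b,r)
    bx=cv2.boxPoints(r); P=np.array([onz("top",p,.014) for p in bx]);print(P, P.mean(0),[np.linalg.norm(P[i]-P[i-1]) for i in range(4)])
for p in [(227.6,142.5),(308,163),(293,221),(211.4,199.5)]: print("bay",onz("top",p,.028))
for p in [(231.4,189.5),(254.4,194.5),(278.2,201.5)]: print("cap",onz("top",p,.096))
# side
ws=(hs[...,1]<50)&(hs[...,2]>150)
print("white side");[print(a,c,b) for a,c,b,_ in comps(ws,20)]
for p in [(235.3,173.5),(301.5,171),(316.5,241.5),(236,243.5)]: print("bay side",onz("side",p,.028))
for p in [(247,161.5),(249,179.5),(249.5,199.5)]: print("cap side",onz("side",p,.096))
E
```

```text
white top
1748 [102.5 108.7] [72 85 61 49]
328 [507.3 117.2] [501  92  11  44]
152 [242.2 116.3] [234 110  18  14]
25 [411.8 129.1] [409 127   6   5]
28 [425.5 134.5] [423 132   6   6]
26 [415.  143.5] [413 141   5   6]
1922 [264.3 176.9] [211 143  97  79]
27 [430.6 147.1] [428 145   6   5]
27 [420.1 158.3] [418 156   6   6]
116 [253.9 193.6] [247 188  13  12]
2993 [148.4 238.9] [126 196  45  86]
16 [242.6 206.3] [240 204   6   5]
19 [264.  211.7] [262 209   5   6]
59 [256.6 243.4] [253 239   8   9]
67 [222.1 250.2] [218 246   9  10]
71 [254.  265.7] [241 264  28   4]
green top
62 [277.6 201.4] [274 197   8  10]
yellow top
758 [260.3 177.5] [234 163  50  30]
wood top
499 [496.9 125.9] [485  96  27  53] ((498.0, 122.0), (52.0, 26.0), 90.0)
[[ 0.8172 -0.6153  0.022 ]
 [ 0.8164 -0.6852  0.022 ]
 [ 0.6715 -0.6658  0.022 ]
 [ 0.6723 -0.5977  0.022 ]] [ 0.7443 -0.641   0.022 ] [np.float64(0.14597619610238385), np.float64(0.06991037350829382), np.float64(0.14617441608890758), np.float64(0.06807240000585778)]
2121 [367.2 230. ] [348 195  39  71] ((367.46856689453125, 229.86965942382812), (35
[... 2150 characters left out ...]
 34  23]
1393 [180.6 150.3] [141 134  84  31]
537 [286.6 220. ] [236 171  81  75]
131 [337.3 176.8] [327 171  21  13]
169 [249.4 184.5] [243 176  13  20]
68 [179.5 184.7] [175 179   9  14]
75 [298.3 205.2] [285 181  21  57]
40 [183.1 202.1] [178 199  11   6]
84 [194.5 208.8] [190 203   9  14]
248 [251.1 218.5] [239 202  22  26]
59 [169.7 226.6] [166 216   8  23]
43 [197.9 227. ] [192 224  12   6]
255 [256.  354.6] [208 315 101  60]
76 [461.5 375.6] [457 371  10  10]
bay side [0.5465 0.1138 0.028 ]
bay side [0.694  0.0717 0.028 ]
bay side [ 0.6346 -0.1321  0.028 ]
bay side [ 0.489 -0.087  0.028]
cap side [0.5605 0.0631 0.096 ]
cap side [0.5465 0.0062 0.096 ]
cap side [ 0.5296 -0.0491  0.096 ]
```

Both views agree on the bay to about 3 mm: yaw about -15.5°, and bottle spots close to what is expected from its corners. Next is a look with the wrist camera over the bay. A helper will work out the offsets.

```bash
cat >> h.py <<'E'
np.set_printoptions(precision=4,suppress=True)
def rel(p,yawdeg,s=None):
    s=s or arm.read_state();Rm=R.from_euler("xyz",s["tcp_rot"]).as_matrix()
    d=Rm.T@(np.array(p)-s["tcp_pos"])*100
    sp=-(yawdeg-np.degrees(s["tcp_rot"][2]));sp=(sp+180)%360-180
    return d.round(2),round(sp,1)
def pst():
    s=arm.read_state();print("t",round(s["time"],2),s["tcp_pos"],np.degrees(s["tcp_rot"]).round(2),"F",s["ft_force"].round(1),"gap",round(s["finger_gap"],4));return s
E
python3 - <<'E'
from h import *
pst();print(rel([.54,.0,.25],74.5))
E
```

```text
t 0.15 [0.1505 0.6317 0.2304] [-179.89    0.    166.61] F [-0.4 -0.9 -0. ] gap 0.0853
(array([-52.53, -52.44,  -1.85]), np.float64(92.1))
```

servo_tool --motion '[{"offset": [-26, -26, -1.9], "spin": 50, "jaw": 0}, {"offset": [-26, -26, -1.9], "spin": 50, "jaw": 0}, {"offset": [-26, -26, -1.9], "spin": 50, "jaw": 0}, {"offset": [-26, -26, -1.9], "spin": 50, "jaw": 0}, {"offset": [-26, -26, -1.9], "spin": 50, "jaw": 0}]'

```text
time: 0.78
tcp_pos: [0.3149, 0.3646, 0.2475]
tcp_rot: [3.141, -0.0, 2.031]
ft_force: [0.8, -0.5, 1.0]
finger_gap: 0.0852
```

Run:
```python
from h import *
pst();print(rel([.54,.0,.25],74.5))
```

```text
t 0.78 [0.3149 0.3646 0.2475] [179.98  -0.   116.36] F [ 0.8 -0.5  1. ] gap 0.0852
(array([-42.67,   3.98,  -0.24]), np.float64(41.9))
```

servo_tool --motion '[{"offset": [-42.7, 4, -0.2], "spin": 41.9, "jaw": 0}, {"offset": [-42.7, 4, -0.2], "spin": 41.9, "jaw": 0}, {"offset": [-42.7, 4, -0.2], "spin": 41.9, "jaw": 0}, {"offset": [-42.7, 4, -0.2], "spin": 41.9, "jaw": 0}, {"offset": [-42.7, 4, -0.2], "spin": 41.9, "jaw": 0}]'

```text
time: 1.4
tcp_pos: [0.4802, 0.1001, 0.2489]
tcp_rot: [-3.142, -0.0, 1.304]
ft_force: [0.2, 1.6, 0.5]
finger_gap: 0.0852
```

Run:
```python
from h import *
pst();print(rel([.54,.0,.25],74.5))
```

```text
t 1.4 [0.4802 0.1001 0.2489] [-180.     -0.01   74.7 ] F [0.2 1.6 0.5] gap 0.0852
(array([-8.08,  8.41, -0.11]), np.float64(0.2))
```

servo_tool --motion '[{"offset": [-8, 8.4, 0], "spin": 0, "jaw": 0}, {"offset": [-8, 8.4, 0], "spin": 0, "jaw": 0}, {"offset": [-8, 8.4, 0], "spin": 0, "jaw": 100}, {"offset": [-8, 8.4, 0], "spin": 0, "jaw": 100}]'

```text
time: 1.9
tcp_pos: [0.5389, 0.0029, 0.2484]
tcp_rot: [-3.14, -0.001, 1.304]
ft_force: [-0.3, 1.1, -0.4]
finger_gap: 0.0529
```

Run:
```python
from h import *
s=pst();im=vision.snapshot("wrist");cv2.imwrite("pics/w1.png",im[:,:,::-1]);pst()
```

```text
t 1.9 [0.5389 0.0029 0.2484] [-179.9    -0.03   74.73] F [-0.3  1.1 -0.4] gap 0.0529
t 1.95 [0.5388 0.0038 0.2484] [-179.9    -0.05   74.83] F [ 0.6  0.4 -0.2] gap 0.0521
```

View pics/w1.png

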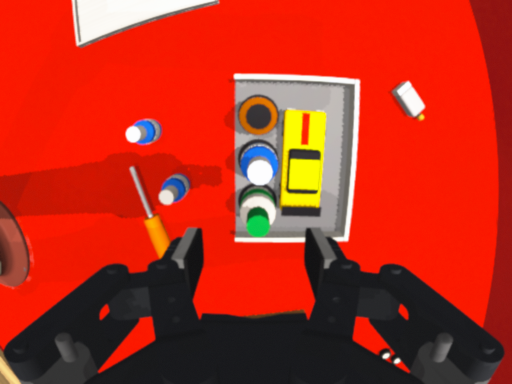

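The wrist view shows the whole bay: caps amber (258,116), blue (260,172) and green (258,221), with bay corners near (235,75), (359,79), (348,241) and (236,241). I'll refine the measurements with masks.

Run:
```python
from h import *
im=cv2.imread("pics/w1.png");h=cv2.cvtColor(im,cv2.COLOR_BGR2HSV);H,S,V=[h[...,i].astype(int) for i in range(3)]
st=dict(tcp_pos=np.array([.5389,.0029,.2484]),tcp_rot=np.radians([-179.9,-.03,74.73]))
roi=np.zeros(H.shape,bool);roi[70:245,230:365]=1
ms={"green":(abs(H-62)<15)&(S>150)&(V>110),"whitecap":(S<25)&(V>225),"black":(V<45),"yellow":(abs(H-30)<4)&(S>150)}
for k,m in ms.items():
    for a,c,b,l in comps(m&roi,60):
        z={"yellow":.03}.get(k,.096);print(k,a,c,b,onz("wrist",c,z,st),"box c",onz("wrist",(b[0]+b[2]/2-.5,b[1]+b[3]/2-.5),z,st))
for p in [(235,75),(359,79),(348,241),(236,241)]: print("corner",onz("wrist",p,.028,st))
cv2.imwrite("pics/w1c.png",cv2.resize(im[65:250,225:370],None,fx=4,fy=3.2,interpolation=cv2.INTER_CUBIC))
```

```text
green 408 [257.8 225.4] [247 215  23  22] [ 0.5283 -0.0474  0.096 ] box c [ 0.5285 -0.0476  0.096 ]
whitecap 1134 [326.6 124.4] [235  74 124 167] [0.6225 0.0377 0.096 ] box c [0.5848 0.0131 0.096 ]
whitecap 478 [259.5 172.3] [248 160  24  25] [0.5448 0.0076 0.096 ] box c [0.5449 0.0079 0.096 ]
whitecap 332 [262.1 205.7] [243 197  33  27] [ 0.5383 -0.0273  0.096 ] box c [ 0.534 -0.031  0.096]
whitecap 225 [270.6 239.2] [235 238  70   4] [ 0.5375 -0.0667  0.096 ] box c [ 0.5363 -0.0667  0.096 ]
black 120 [309.7 237.9] [306 229  11  16] [ 0.5791 -0.077   0.096 ] box c [ 0.5809 -0.0757  0.096 ]
yellow 2984 [303.2 158.5] [282 110  44  96] [ 0.5991 -0.0028  0.03  ] box c [ 0.5997 -0.0017  0.03  ]
corner [0.5452 0.1174 0.028 ]
corner [0.6937 0.0778 0.028 ]
corner [ 0.6362 -0.1307  0.028 ]
corner [ 0.4881 -0.088   0.028 ]
```

View pics/w1c.png

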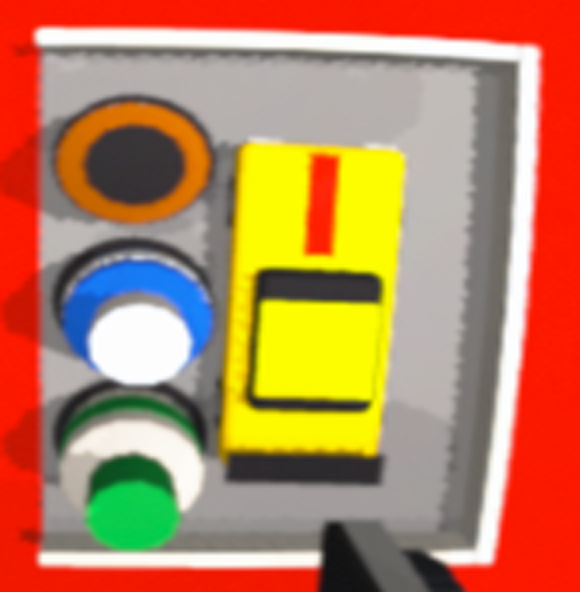

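Run:
```python
from h import *
pst();print(rel([.560,.0625,.066],74.5))
```

```text
t 1.95 [0.5388 0.0038 0.2484] [-179.9    -0.05   74.83] F [ 0.6  0.4 -0.2] gap 0.0521
(array([ 6.21,  0.54, 18.25]), np.float64(0.3))
```

servo_tool --motion '[{"offset": [6.2, 0.5, 5], "spin": 0.3, "jaw": 110}, {"offset": [6.2, 0.5, 10], "spin": 0.3, "jaw": 110}, {"offset": [6.2, 0.5, 10], "spin": 0.3, "jaw": 110}, {"offset": [6.2, 0.5, 10], "spin": 0.3, "jaw": 110}]'

```text
time: 2.45
tcp_pos: [0.5613, 0.0601, 0.1508]
tcp_rot: [3.139, 0.0, 1.299]
ft_force: [-0.8, 0.0, 0.0]
finger_gap: 0.0487
```

Run:
```python
from h import *
pst();print(rel([.560,.0625,.066],74.5))
```

```text
t 2.45 [0.5613 0.0601 0.1508] [179.85   0.    74.41] F [-0.8  0.   0. ] gap 0.0487
(array([ 0.2 , -0.21,  8.48]), np.float64(-0.1))
```

servo_tool --motion '[{"offset": [0.2, -0.2, 4], "spin": 0, "jaw": 110}, {"offset": [0.2, -0.2, 8.4], "spin": 0, "jaw": 110}, {"offset": [0.2, -0.2, 8.4], "spin": 0, "jaw": 110}, {"offset": [0.2, -0.2, 8.4], "spin": 0, "jaw": 110}]'

```text
time: 2.95
tcp_pos: [0.5615, 0.0621, 0.068]
tcp_rot: [3.136, -0.001, 1.298]
ft_force: [0.3, -0.1, 0.6]
finger_gap: 0.0485
```

Run:
```python
from h import *
pst();print(rel([.560,.0625,.066],74.5))
```

```text
t 2.95 [0.5615 0.0621 0.068 ] [179.7   -0.09  74.34] F [ 0.3 -0.1  0.6] gap 0.0485
(array([-0.  , -0.15,  0.19]), np.float64(-0.2))
```

Within 2 mm. I close on the amber cap.

servo_tool --motion '[{"offset": [0, -0.1, 0.1], "spin": 0, "jaw": 110}, {"offset": [0, -0.1, 0.1], "spin": 0, "jaw": 255}, {"offset": [0, -0.1, 0.1], "spin": 0, "jaw": 255}, {"offset": [0, -0.1, 0.1], "spin": 0, "jaw": 255}, {"offset": [0, -0.1, 0.1], "spin": 0, "jaw": 255}]'

```text
time: 3.58
tcp_pos: [0.5591, 0.0633, 0.0652]
tcp_rot: [3.14, -0.001, 1.299]
ft_force: [0.0, 0.1, 6.0]
finger_gap: 0.0247
```

Run:
```python
from h import *
pst();print(rel([.5114,.2732,.17],115))
```

```text
t 3.58 [0.5591 0.0633 0.0652] [179.9   -0.05  74.41] F [0.  0.1 6. ] gap 0.0247
(array([ 18.95, -10.22, -10.48]), np.float64(-40.6))
```

servo_tool --motion '[{"offset": [0, 0, -3], "spin": 0, "jaw": 255}, {"offset": [0, 0, -8], "spin": 0, "jaw": 255}, {"offset": [5, -2.7, -10.5], "spin": -10, "jaw": 255}, {"offset": [10, -5.4, -10.5], "spin": -20, "jaw": 255}, {"offset": [14, -7.6, -10.5], "spin": -30, "jaw": 255}]'

```text
time: 4.2
tcp_pos: [0.5216, 0.2213, 0.1692]
tcp_rot: [3.141, -0.001, 1.83]
ft_force: [0.4, 1.0, -0.6]
finger_gap: 0.0244
```

Run:
```python
from h import *
pst();print(rel([.5114,.2732,.09],115))
```

```text
t 4.2 [0.5216 0.2213 0.1692] [179.99  -0.06 104.85] F [ 0.4  1.  -0.6] gap 0.0244
(array([5.27, 0.34, 7.92]), np.float64(-10.2))
```

servo_tool --motion '[{"offset": [4, 0.3, 0], "spin": -7, "jaw": 255}, {"offset": [5.2, 0.3, 4], "spin": -10, "jaw": 255}, {"offset": [5.2, 0.3, 7.9], "spin": -10, "jaw": 255}, {"offset": [5.2, 0.3, 7.9], "spin": -10, "jaw": 255}]'

```text
time: 4.7
tcp_pos: [0.5099, 0.2685, 0.087]
tcp_rot: [-3.133, 0.001, 1.997]
ft_force: [-0.0, 0.2, 0.7]
finger_gap: 0.0246
```

Run:
```python
from h import *
pst();print(rel([.5114,.2732,.0655],115))
for n in("side","wrist"):
    cv2.imwrite(f"pics/{n}2.png",vision.snapshot(n)[:,:,::-1])
```

```text
t 4.7 [0.5099 0.2685 0.087 ] [-179.52    0.04  114.42] F [-0.   0.2  0.7] gap 0.0246
(array([0.36, 0.35, 2.14]), np.float64(-0.6))
```

View pics/side2.png

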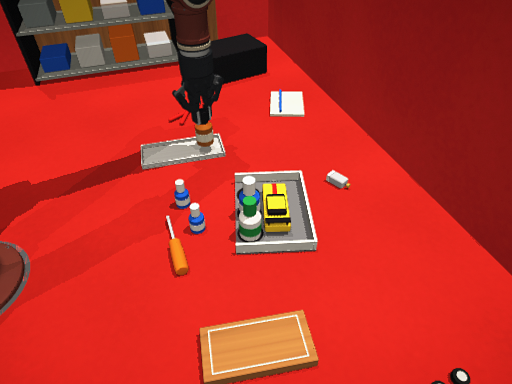

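View pics/wrist2.png

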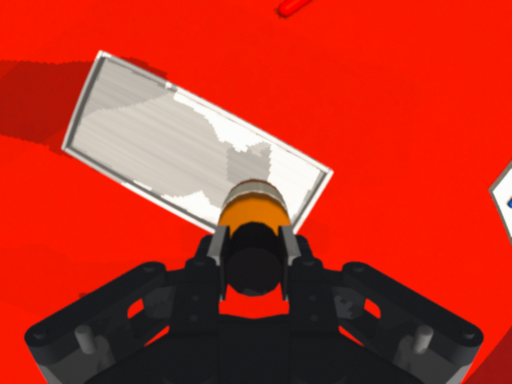

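The bottle hangs upright at the tray's far end. The tray corners (100,52), (332,172) and (64,150) are visible, so I check the tray's pose from them.

Run:
```python
from h import *
st=dict(tcp_pos=np.array([.5099,.2685,.087]),tcp_rot=np.radians([-179.52,.04,114.42]))
P=[onz("wrist",p,.014,st) for p in [(100,52),(64,150),(332,172)]]
print(P); c=(P[1]+P[2])/2;print("centre",c,np.linalg.norm(P[0]-P[1]),np.linalg.norm(P[0]-P[2]),np.degrees(np.arctan2(*(P[2]-P[0])[[1,0]])))
for p in[(141,151),(223,136),(225,156),(145,167)]:print(onz("side",p,.014))
```

```text
[array([0.3488, 0.3283, 0.014 ]), array([0.3445, 0.2418, 0.014 ]), array([0.5523, 0.3138, 0.014 ])]
centre [0.4484 0.2778 0.014 ] 0.08664471680392186 0.20400714938853848 -4.088244609217569
[0.3477 0.2981 0.014 ]
[0.5642 0.294  0.014 ]
[0.5457 0.2054 0.014 ]
[0.3502 0.2272 0.014 ]
```

servo_tool --motion '[{"offset": [0.35, 0.2, 0.5], "spin": 0, "jaw": 255}, {"offset": [0.35, 0.2, 1.4], "spin": 0, "jaw": 255}, {"offset": [0.35, 0.2, 1.8], "spin": 0, "jaw": 255}, {"offset": [0.35, 0.2, 1.8], "spin": 0, "jaw": 255}]'

```text
time: 5.3
tcp_pos: [0.5128, 0.2734, 0.0716]
tcp_rot: [-3.141, 0.0, 1.997]
ft_force: [-0.1, -0.9, -0.8]
finger_gap: 0.0246
```

Run:
```python
from h import *
pst();print(rel([.5108,.2732,.0655],115))
```

```text
t 5.3 [0.5128 0.2734 0.0716] [-179.95    0.01  114.4 ] F [-0.1 -0.9 -0.8] gap 0.0246
(array([ 0.06, -0.19,  0.61]), np.float64(-0.6))
```

servo_tool --motion '[{"offset": [0, 0, 0.3], "spin": 0, "jaw": 255}, {"offset": [0, 0, 0.5], "spin": 0, "jaw": 255}, {"offset": [0, 0, 0.5], "spin": 0, "jaw": 255}, {"offset": [0, 0, 0.5], "spin": 0, "jaw": 255}]'

```text
time: 5.8
tcp_pos: [0.5131, 0.2737, 0.0669]
tcp_rot: [3.142, 0.0, 1.997]
ft_force: [-0.3, 0.2, -1.3]
finger_gap: 0.0243
```

servo_tool --motion '[{"offset": [0, 0, 0.15], "spin": 0, "jaw": 255}, {"offset": [0, 0, 0.15], "spin": 0, "jaw": 255}, {"offset": [0, 0, 0.15], "spin": 0, "jaw": 110}, {"offset": [0, 0, 0.15], "spin": 0, "jaw": 110}, {"offset": [0, 0, -2], "spin": 0, "jaw": 110}]'

```text
time: 6.42
tcp_pos: [0.5118, 0.2731, 0.0858]
tcp_rot: [-3.138, 0.0, 1.997]
ft_force: [-0.4, -0.6, 0.4]
finger_gap: 0.0486
```

Run:
```python
from h import *
pst();print(rel([.5448,.0070,.15],74.5))
```

```text
t 6.42 [0.5118 0.2731 0.0858] [-179.77    0.01  114.41] F [-0.4 -0.6  0.4] gap 0.0486
(array([-25.6 ,  -8.02,  -6.38]), np.float64(39.9))
```

servo_tool --motion '[{"offset": [0, 0, -5], "spin": 0, "jaw": 110}, {"offset": [-6, -1.9, -6.4], "spin": 10, "jaw": 110}, {"offset": [-12, -3.8, -6.4], "spin": 20, "jaw": 110}, {"offset": [-18, -5.6, -6.4], "spin": 30, "jaw": 110}, {"offset": [-24, -7.5, -6.4], "spin": 39.9, "jaw": 110}]'

```text
time: 7.05
tcp_pos: [0.5439, 0.0253, 0.1514]
tcp_rot: [3.14, -0.001, 1.295]
ft_force: [0.7, -0.3, -0.2]
finger_gap: 0.0486
```

Run:
```python
from h import *
pst();print(rel([.5448,.0070,.1],74.5))
for n in("side",):
    cv2.imwrite(f"pics/{n}3.png",vision.snapshot(n)[:,:,::-1])
```

```text
t 7.05 [0.5439 0.0253 0.1514] [179.93  -0.04  74.21] F [ 0.7 -0.3 -0.2] gap 0.0486
(array([-1.74,  0.58,  5.14]), np.float64(-0.3))
```

View pics/side3.png

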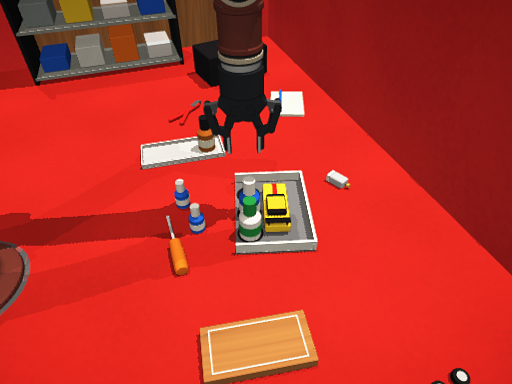

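Amber stands in the tray at (206,135). Next is blue.

servo_tool --motion '[{"offset": [-1.7, 0.3, 0], "spin": 0, "jaw": 110}, {"offset": [-1.7, 0.3, 3], "spin": 0, "jaw": 110}, {"offset": [-1.7, 0.3, 5], "spin": 0, "jaw": 110}, {"offset": [-1.7, 0.3, 5], "spin": 0, "jaw": 110}, {"offset": [-1.7, 0.3, 5], "spin": 0, "jaw": 110}]'

```text
time: 7.72
tcp_pos: [0.5424, 0.0107, 0.1015]
tcp_rot: [3.141, -0.001, 1.302]
ft_force: [-0.1, -0.3, 0.1]
finger_gap: 0.0487
```

Run:
```python
from h import *
pst();print(rel([.5448,.0070,.066],74.5))
```

```text
t 7.72 [0.5424 0.0107 0.1015] [179.95  -0.04  74.62] F [-0.1 -0.3  0.1] gap 0.0487
(array([-0.3 ,  0.32,  3.55]), np.float64(0.1))
```

servo_tool --motion '[{"offset": [-0.3, 0.3, 1], "spin": 0, "jaw": 110}, {"offset": [-0.3, 0.3, 3.5], "spin": 0, "jaw": 110}, {"offset": [-0.3, 0.3, 3.5], "spin": 0, "jaw": 110}, {"offset": [-0.3, 0.3, 3.5], "spin": 0, "jaw": 110}]'

```text
time: 8.22
tcp_pos: [0.5445, 0.0059, 0.0664]
tcp_rot: [3.141, -0.0, 1.3]
ft_force: [0.1, 0.6, 1.5]
finger_gap: 0.049
```

Run:
```python
from h import *
pst();print(rel([.5448,.0070,.066],74.5))
```

```text
t 8.22 [0.5445 0.0059 0.0664] [179.94  -0.    74.5 ] F [0.1 0.6 1.5] gap 0.049
(array([ 0.11, -0.  ,  0.04]), np.float64(-0.0))
```

servo_tool --motion '[{"offset": [0, 0, 0], "spin": 0, "jaw": 255}, {"offset": [0, 0, 0], "spin": 0, "jaw": 255}, {"offset": [0, 0, 0], "spin": 0, "jaw": 255}, {"offset": [0, 0, 0], "spin": 0, "jaw": 255}, {"offset": [0, 0, -1], "spin": 0, "jaw": 255}]'

```text
time: 8.85
tcp_pos: [0.5431, 0.0063, 0.0755]
tcp_rot: [-3.139, 0.001, 1.3]
ft_force: [-0.7, -0.5, -0.8]
finger_gap: 0.0241
```

Run:
```python
from h import *
pst();print(rel([.449,.2776,.17],115))
```

```text
t 8.85 [0.5431 0.0063 0.0755] [-179.87    0.03   74.51] F [-0.7 -0.5 -0.8] gap 0.0241
(array([ 23.63, -16.34,  -9.42]), np.float64(-40.5))
```

servo_tool --motion '[{"offset": [0, 0, -5], "spin": 0, "jaw": 255}, {"offset": [1, -0.7, -9.4], "spin": 0, "jaw": 255}, {"offset": [6, -4.1, -9.4], "spin": -10, "jaw": 255}, {"offset": [11, -7.6, -9.4], "spin": -20, "jaw": 255}, {"offset": [16, -11, -9.4], "spin": -30, "jaw": 255}]'

```text
time: 9.48
tcp_pos: [0.4796, 0.1913, 0.1702]
tcp_rot: [-3.141, -0.0, 1.829]
ft_force: [0.5, 1.2, -1.8]
finger_gap: 0.0247
```

Run:
```python
from h import *
pst();print(rel([.449,.2776,.085],115))
```

```text
t 9.47 [0.4796 0.1913 0.1702] [-179.99   -0.    104.82] F [ 0.5  1.2 -1.8] gap 0.0247
(array([ 9.12, -0.75,  8.52]), np.float64(-10.2))
```

servo_tool --motion '[{"offset": [5, -0.4, 0], "spin": -5, "jaw": 255}, {"offset": [9, -0.75, 1], "spin": -10, "jaw": 255}, {"offset": [9, -0.75, 5], "spin": -10, "jaw": 255}, {"offset": [9, -0.75, 8.5], "spin": -10, "jaw": 255}, {"offset": [9, -0.75, 8.5], "spin": -10, "jaw": 255}]'

```text
time: 10.1
tcp_pos: [0.4486, 0.2738, 0.0828]
tcp_rot: [-3.135, 0.001, 1.999]
ft_force: [-0.6, -1.0, -2.0]
finger_gap: 0.0247
```

Run:
```python
from h import *
pst();print(rel([.449,.2776,.066],115))
```

```text
t 10.1 [0.4486 0.2738 0.0828] [-179.6     0.06  114.52] F [-0.6 -1.  -2. ] gap 0.0247
(array([0.33, 0.2 , 1.68]), np.float64(-0.5))
```

servo_tool --motion '[{"offset": [0.2, 0.1, 0.8], "spin": 0, "jaw": 255}, {"offset": [0.2, 0.1, 1.5], "spin": 0, "jaw": 255}, {"offset": [0.2, 0.1, 1.6], "spin": 0, "jaw": 255}, {"offset": [0.2, 0.1, 1.6], "spin": 0, "jaw": 255}]'

```text
time: 10.6
tcp_pos: [0.4513, 0.2773, 0.0693]
tcp_rot: [3.141, -0.0, 1.998]
ft_force: [0.3, -0.7, -0.7]
finger_gap: 0.0243
```

servo_tool --motion '[{"offset": [0, 0, 0.3], "spin": 0, "jaw": 255}, {"offset": [0, 0, 0.3], "spin": 0, "jaw": 255}, {"offset": [0, 0, 0.3], "spin": 0, "jaw": 110}, {"offset": [0, 0, 0.3], "spin": 0, "jaw": 110}, {"offset": [0, 0, -2], "spin": 0, "jaw": 110}]'

```text
time: 11.22
tcp_pos: [0.4497, 0.2765, 0.0876]
tcp_rot: [-3.137, 0.001, 1.999]
ft_force: [0.0, 1.6, -0.2]
finger_gap: 0.0485
```

Run:
```python
from h import *
pst();print(rel([.529,-.0487,.15],74.5))
```

```text
t 11.22 [0.4497 0.2765 0.0876] [-179.75    0.04  114.51] F [ 0.   1.6 -0.2] gap 0.0485
(array([-32.89,  -6.3 ,  -6.19]), np.float64(40.0))
```

servo_tool --motion '[{"offset": [0, 0, -5], "spin": 0, "jaw": 110}, {"offset": [-6, -1.2, -6.2], "spin": 10, "jaw": 110}, {"offset": [-12, -2.3, -6.2], "spin": 20, "jaw": 110}, {"offset": [-18, -3.5, -6.2], "spin": 30, "jaw": 110}, {"offset": [-24, -4.6, -6.2], "spin": 40, "jaw": 110}]'

```text
time: 11.85
tcp_pos: [0.509, 0.0381, 0.151]
tcp_rot: [3.141, -0.0, 1.295]
ft_force: [0.9, -0.2, 0.3]
finger_gap: 0.0489
```

Run:
```python
from h import *
pst();print(rel([.529,-.0487,.12],74.5))
cv2.imwrite(f"pics/side4.png",vision.snapshot("side")[:,:,::-1])
```

```text
t 11.85 [0.509  0.0381 0.151 ] [179.97  -0.02  74.21] F [ 0.9 -0.2  0.3] gap 0.0489
(array([-7.81,  4.28,  3.1 ]), np.float64(-0.3))
```

View pics/side4.png

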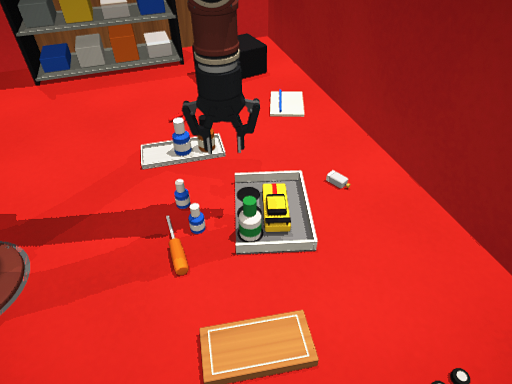

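Blue stands in the tray at (181,140), with amber beyond it. Next is green.

servo_tool --motion '[{"offset": [-5, 2.5, 0], "spin": 0, "jaw": 110}, {"offset": [-7.8, 4.1, 0], "spin": 0, "jaw": 110}, {"offset": [-7.8, 4.1, 3], "spin": 0, "jaw": 110}, {"offset": [-7.8, 4.1, 3], "spin": 0, "jaw": 110}, {"offset": [-7.8, 4.1, 3], "spin": 0, "jaw": 110}]'

```text
time: 12.52
tcp_pos: [0.5276, -0.0457, 0.1213]
tcp_rot: [3.141, -0.0, 1.302]
ft_force: [0.4, 0.7, -0.0]
finger_gap: 0.0488
```

Run:
```python
from h import *
pst();print(rel([.529,-.0487,.066],74.5))
```

```text
t 12.53 [ 0.5276 -0.0457  0.1213] [179.99  -0.01  74.58] F [ 0.4  0.7 -0. ] gap 0.0488
(array([-0.26,  0.21,  5.53]), np.float64(0.1))
```

servo_tool --motion '[{"offset": [-0.25, 0.2, 2], "spin": 0, "jaw": 110}, {"offset": [-0.25, 0.2, 5.5], "spin": 0, "jaw": 110}, {"offset": [-0.25, 0.2, 5.5], "spin": 0, "jaw": 110}, {"offset": [-0.25, 0.2, 5.5], "spin": 0, "jaw": 110}]'

```text
time: 13.02
tcp_pos: [0.5297, -0.0492, 0.0673]
tcp_rot: [3.139, -0.0, 1.301]
ft_force: [0.1, -0.3, 1.0]
finger_gap: 0.0485
```

Run:
```python
from h import *
pst();print(rel([.529,-.0487,.066],74.5))
```

```text
t 13.03 [ 0.5297 -0.0492  0.0673] [179.87  -0.02  74.55] F [ 0.1 -0.3  1. ] gap 0.0485
(array([ 0.03, -0.08,  0.13]), np.float64(0.0))
```

servo_tool --motion '[{"offset": [0, 0, 0.1], "spin": 0, "jaw": 255}, {"offset": [0, 0, 0.1], "spin": 0, "jaw": 255}, {"offset": [0, 0, 0.1], "spin": 0, "jaw": 255}, {"offset": [0, 0, 0.1], "spin": 0, "jaw": 255}, {"offset": [0, 0, -1], "spin": 0, "jaw": 255}]'

```text
time: 13.65
tcp_pos: [0.5281, -0.0491, 0.0761]
tcp_rot: [-3.14, 0.0, 1.3]
ft_force: [0.8, -0.2, -1.4]
finger_gap: 0.0245
```

Run:
```python
from h import *
pst();print(rel([.387,.2819,.19],115))
```

```text
t 13.65 [ 0.5281 -0.0491  0.0761] [-179.93    0.01   74.51] F [ 0.8 -0.2 -1.4] gap 0.0245
(array([ 28.13, -22.46, -11.37]), np.float64(-40.5))
```

servo_tool --motion '[{"offset": [0, 0, -5], "spin": 0, "jaw": 255}, {"offset": [0, 0, -11], "spin": 0, "jaw": 255}, {"offset": [4.7, -3.7, -11.4], "spin": -10, "jaw": 255}, {"offset": [9.4, -7.5, -11.4], "spin": -20, "jaw": 255}, {"offset": [14, -11.2, -11.4], "spin": -30, "jaw": 255}]'

```text
time: 14.28
tcp_pos: [0.4572, 0.1171, 0.1907]
tcp_rot: [3.14, -0.0, 1.829]
ft_force: [0.4, 0.4, -1.1]
finger_gap: 0.0245
```

Run:
```python
from h import *
pst();print(rel([.387,.2819,.12],115))
```

```text
t 14.28 [0.4572 0.1171 0.1907] [179.93  -0.01 104.82] F [ 0.4  0.4 -1.1] gap 0.0245
(array([17.72, -2.58,  7.07]), np.float64(-10.2))
```

servo_tool --motion '[{"offset": [5.5, -0.8, 0], "spin": -5, "jaw": 255}, {"offset": [11, -1.6, 0], "spin": -10, "jaw": 255}, {"offset": [16, -2.4, 0], "spin": -10, "jaw": 255}, {"offset": [17.7, -2.6, 4], "spin": -10, "jaw": 255}, {"offset": [17.7, -2.6, 7], "spin": -10, "jaw": 255}]'

```text
time: 14.9
tcp_pos: [0.3872, 0.2825, 0.1193]
tcp_rot: [3.141, -0.001, 2.003]
ft_force: [0.0, -0.8, -1.3]
finger_gap: 0.0248
```

Run:
```python
from h import *
pst();print(rel([.387,.2819,.066],115))
```

```text
t 14.9 [0.3872 0.2825 0.1193] [179.99  -0.06 114.77] F [ 0.  -0.8 -1.3] gap 0.0248
(array([-0.05, -0.05,  5.33]), np.float64(-0.2))
```

servo_tool --motion '[{"offset": [0, 0, 2], "spin": 0, "jaw": 255}, {"offset": [0, 0, 4], "spin": 0, "jaw": 255}, {"offset": [0, 0, 5], "spin": 0, "jaw": 255}, {"offset": [0, 0, 5], "spin": 0, "jaw": 255}, {"offset": [0, 0, 5], "spin": 0, "jaw": 255}]'

```text
time: 15.52
tcp_pos: [0.3891, 0.2806, 0.0706]
tcp_rot: [3.14, -0.0, 1.998]
ft_force: [0.3, -0.0, -0.8]
finger_gap: 0.0245
```

servo_tool --motion '[{"offset": [0, 0, 0.4], "spin": 0, "jaw": 255}, {"offset": [0, 0, 0.4], "spin": 0, "jaw": 255}, {"offset": [0, 0, 0.4], "spin": 0, "jaw": 110}, {"offset": [0, 0, 0.4], "spin": 0, "jaw": 110}, {"offset": [0, 0, -2], "spin": 0, "jaw": 110}]'

```text
time: 16.15
tcp_pos: [0.3874, 0.2796, 0.0889]
tcp_rot: [-3.137, 0.001, 1.998]
ft_force: [0.0, -1.3, -0.2]
finger_gap: 0.0484
```

Run:
```python
from h import *
pst();print(rel([.55,-.002,.25],74.5))
```

```text
t 16.15 [0.3874 0.2796 0.0889] [-179.76    0.05  114.5 ] F [ 0.  -1.3 -0.2] gap 0.0484
(array([-32.38,   3.04, -16.09]), np.float64(40.0))
```

servo_tool --motion '[{"offset": [0, 0, -5], "spin": 0, "jaw": 110}, {"offset": [-3, 0.3, -10], "spin": 10, "jaw": 0}, {"offset": [-7, 0.7, -14], "spin": 20, "jaw": 0}, {"offset": [-12, 1.1, -16], "spin": 30, "jaw": 0}, {"offset": [-17, 1.6, -16], "spin": 40, "jaw": 0}]'

```text
time: 16.77
tcp_pos: [0.4752, 0.1314, 0.252]
tcp_rot: [3.138, -0.003, 1.296]
ft_force: [-0.1, 0.6, 0.6]
finger_gap: 0.0854
```

Run:
```python
from h import *
pst();print(rel([.53,-.02,.25],74.5))
```

```text
t 16.77 [0.4752 0.1314 0.252 ] [179.8   -0.18  74.24] F [-0.1  0.6  0.6] gap 0.0854
(array([-13.08,   9.39,   0.19]), np.float64(-0.3))
```

servo_tool --motion '[{"offset": [-13, 9.4, 0], "spin": 0, "jaw": 0}, {"offset": [-13, 9.4, 0], "spin": 0, "jaw": 0}, {"offset": [-13, 9.4, 0], "spin": 0, "jaw": 0}, {"offset": [-13, 9.4, 0], "spin": 0, "jaw": 0}, {"offset": [-13, 9.4, 0], "spin": 0, "jaw": 0}]'

```text
time: 17.4
tcp_pos: [0.5291, -0.017, 0.2495]
tcp_rot: [-3.14, -0.001, 1.301]
ft_force: [1.0, 0.2, 1.0]
finger_gap: 0.0855
```

Run:
```python
from h import *
s=pst();im=vision.snapshot("wrist")[:,:,::-1];np.save("w5s.npy",np.r_[s["tcp_pos"],s["tcp_rot"]]);cv2.imwrite("pics/w5.png",im)
cv2.imwrite("pics/side5.png",vision.snapshot("side")[:,:,::-1])
```

```text
t 17.4 [ 0.5291 -0.017   0.2495] [-179.91   -0.04   74.56] F [1.  0.2 1. ] gap 0.0855
```

View pics/w5.png

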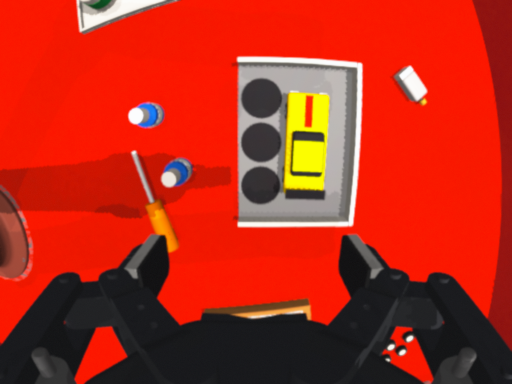

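View pics/side5.png

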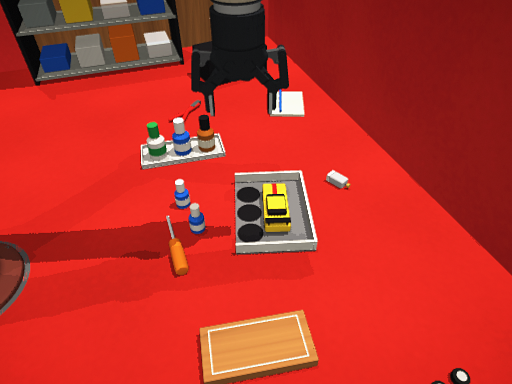

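All three bottles stand in the tray at side (156,142), (181,138) and (206,135). The bare spots are visible in the wrist view at (262,98), (261,141) and (261,185). I measure the spots and the car.

Run:
```python
from h import *
v=np.load("w5s.npy");st=dict(tcp_pos=v[:3],tcp_rot=v[3:])
im=cv2.imread("pics/w5.png");h=cv2.cvtColor(im,cv2.COLOR_BGR2HSV);H,S,V=[h[...,i].astype(int) for i in range(3)]
roi=np.zeros(H.shape,bool);roi[50:232,232:366]=1
for a,c,b,l in comps((V<70)&roi,60): print("black",a,c,b,onz("wrist",c,.0042,st))
yel=(abs(H-30)<4)&(S>120)&(V>120)&roi
for a,c,b,l in comps(yel,60): print("yel",a,c,b)
pts=np.argwhere(yel)[:,::-1].astype(np.float32)
P=np.array([onz("wrist",p,.03,st)[:2] for p in pts]);P=P[np.ones(len(P),bool)]
r=cv2.minAreaRect((P*1000).astype(np.float32));print(r)
cv2.imwrite("pics/w5c.png",cv2.resize(im[50:232,232:366],None,fx=4,fy=3.2,interpolation=cv2.INTER_CUBIC))
im=cv2.imread("pics/side5.png");h=cv2.cvtColor(im,cv2.COLOR_BGR2HSV);V=h[...,2]
roi=np.zeros(V.shape,bool);roi[180:245,234:266]=1
for a,c,b,l in comps((V<60)&roi,30): print("side black",a,c,b,onz("side",c,.0042))
cv2.imwrite("pics/side5c.png",cv2.resize(im[165:255,230:325],None,fx=6,fy=6,interpolation=cv2.INTER_CUBIC))
```

```text
black 1139 [261.2  97.8] [242  80  40  37] [0.5595 0.0631 0.0042]
black 1115 [260.9 142. ] [242 124  39  37] [0.544  0.0075 0.0042]
black 217 [307.4 135.7] [293 132  30   9] [0.6052 0.0001 0.0042]
black 1053 [260.5 185. ] [242 168  38  35] [ 0.5284 -0.0481  0.0042]
black 63 [305.5 173.5] [291 171  29   5] [ 0.5908 -0.0486  0.0042]
black 288 [304.6 194.2] [286 190  38   9] [ 0.5832 -0.0764  0.0042]
yel 2970 [307.  141.9] [285  93  44  98]
((598.7740478515625, -4.215484619140625), (120.57015228271484, 49.84909439086914), 72.70919036865234)
side black 272 [248.  194.1] [237 187  23  15] [0.5601 0.062  0.0042]
side black 312 [249.1 212.4] [238 205  24  16] [0.5446 0.006  0.0042]
side black 371 [250.2 232.6] [238 224  26  18] [ 0.529  -0.0495  0.0042]
```

View pics/w5c.png

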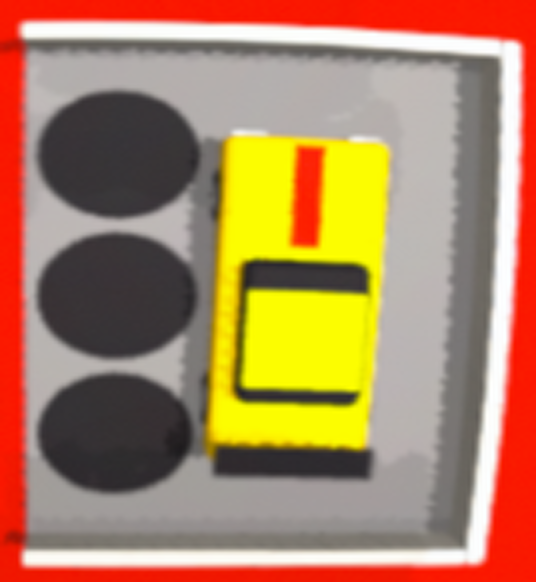

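View pics/side5c.png

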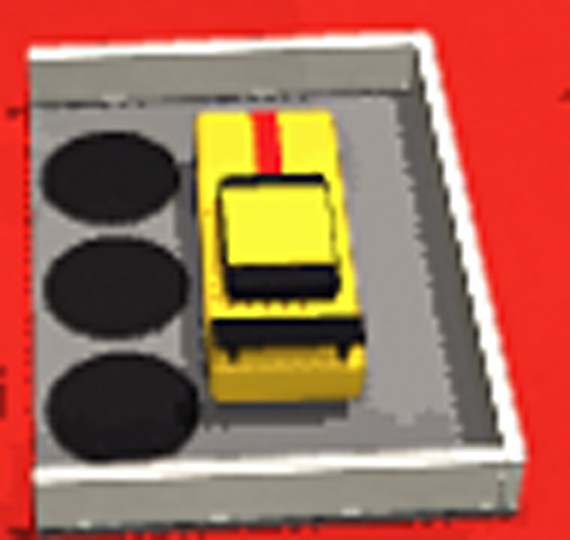

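Run:
```python
from h import *
v=np.load("w5s.npy");st=dict(tcp_pos=v[:3],tcp_rot=v[3:])
f=lambda p,z:onz("wrist",(232+(p[0]+.5)/4-.5,50+(p[1]+.5)/3.2-.5),z,st)[:2]
ang=lambda a,b:np.degrees(np.arctan2(*(a-b)[::-1]))
for n,a,b,z in [("stripe",(311,148),(306,245),.03),("roofL",(247,292),(240,388),.044),("roofR",(367,293),(358,392),.044),("bodyR",(388,145),(366,447),.03),("wall R",(500,60),(468,535),.028)]:
    A,B=f(a,z),f(b,z);print(n,A,B,ang(A,B))
A,B=f((222,138),.03),f((388,143),.03);print("nose",A,B,np.linalg.norm(A-B),ang(A,B))
g=lambda p,z:onz("side",(230+(p[0]+.5)/6-.5,165+(p[1]+.5)/6-.5),z)[:2]
for a,b,z in[((265,115),(271,172),.03),((334,115),(364,375),.026),((215,190),(226,265),.044),((325,180),(338,265),.044)]:
    A,B=g(a,z),g(b,z);print("side",A,B,ang(A,B))
```

```text
stripe [0.6158 0.05  ] [0.605  0.0143] 73.12233052671081
roofL [0.5814 0.003 ] [ 0.5706 -0.0314] 72.6664179090832
roofR [ 0.6164 -0.0062] [ 0.6053 -0.0422] 72.85011591413323
bodyR [0.6396 0.0458] [ 0.6055 -0.0684] 73.35275855134147
wall R [0.6851 0.0713] [ 0.6327 -0.116 ] 74.38502103446051
nose [0.5903 0.0601] [0.6398 0.0466] 0.0513084063845618 164.72968853789294
side [0.6166 0.0486] [0.6075 0.0186] 73.20972214726741
side [0.6425 0.0444] [ 0.6027 -0.0802] 72.27283753408541
side [0.58   0.0021] [ 0.571  -0.0339] 75.91761109402253
side [ 0.618  -0.0057] [ 0.6064 -0.0462] 74.0394308002273
```

Spots agree between wrist and side views to 1.5 mm. The car's centre is at (0.598, -0.0085), with its axis at 73.3° and nose to +y. Now to the car.

Run:
```python
from h import *
pst();print(rel([.598,-.0085,.08],73.3))
```

```text
t 17.5 [ 0.5291 -0.0161  0.2496] [-179.93   -0.05   74.68] F [ 1.2 -0.7  0.7] gap 0.0851
(array([ 2.54,  6.46, 16.96]), np.float64(1.4))
```

servo_tool --motion '[{"offset": [2.4, 6.4, 4], "spin": 1.4, "jaw": 45}, {"offset": [2.4, 6.4, 9], "spin": 1.4, "jaw": 45}, {"offset": [2.4, 6.4, 14], "spin": 1.4, "jaw": 45}, {"offset": [2.4, 6.4, 17], "spin": 1.4, "jaw": 45}, {"offset": [2.4, 6.4, 17], "spin": 1.4, "jaw": 45}]'

```text
time: 18.12
tcp_pos: [0.5955, -0.0099, 0.0775]
tcp_rot: [-3.135, 0.001, 1.278]
ft_force: [0.7, 0.7, -0.3]
finger_gap: 0.0703
```

Run:
```python
from h import *
pst();print(rel([.598,-.0085,.025],73.3))
```

```text
t 18.12 [ 0.5955 -0.0099  0.0775] [-179.64    0.05   73.25] F [ 0.7  0.7 -0.3] gap 0.0703
(array([0.21, 0.23, 5.25]), np.float64(-0.1))
```

servo_tool --motion '[{"offset": [0.1, 0.1, 0], "spin": 0, "jaw": 45}, {"offset": [0.1, 0.1, 2], "spin": 0, "jaw": 45}, {"offset": [0.1, 0.1, 4], "spin": 0, "jaw": 45}, {"offset": [0.1, 0.1, 5], "spin": 0, "jaw": 45}, {"offset": [0.1, 0.1, 5], "spin": 0, "jaw": 45}]'

```text
time: 18.75
tcp_pos: [0.5993, -0.0112, 0.0306]
tcp_rot: [3.141, -0.0, 1.276]
ft_force: [0.1, -0.1, 0.4]
finger_gap: 0.0705
```

Run:
```python
from h import *
s=pst();print(rel([.598,-.0085,.006],73.3))
im=vision.snapshot("side")[:,:,::-1];cv2.imwrite("pics/s6.png",cv2.resize(im[140:260,200:340],None,fx=5,fy=5,interpolation=cv2.INTER_CUBIC))
```

```text
t 18.75 [ 0.5993 -0.0112  0.0306] [179.95  -0.02  73.13] F [ 0.1 -0.1  0.4] gap 0.0705
(array([ 0.22, -0.21,  2.46]), np.float64(-0.2))
```

View pics/s6.png

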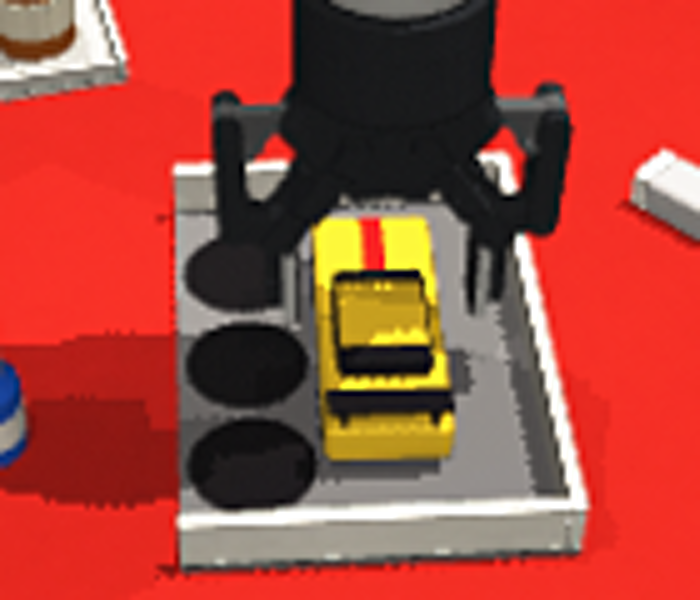

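The fingers straddle the car, clear of the sides and of the back wall. I go down the rest of the way.

servo_tool --motion '[{"offset": [0.2, -0.2, 1], "spin": 0, "jaw": 45}, {"offset": [0.2, -0.2, 2], "spin": 0, "jaw": 45}, {"offset": [0.2, -0.2, 2.3], "spin": 0, "jaw": 45}, {"offset": [0.2, -0.2, 2.3], "spin": 0, "jaw": 45}, {"offset": [0.2, -0.2, 2.3], "spin": 0, "jaw": 45}]'

```text
time: 19.42
tcp_pos: [0.5977, -0.0091, 0.007]
tcp_rot: [3.141, 0.0, 1.276]
ft_force: [0.5, 0.4, 0.2]
finger_gap: 0.07
```

Run:
```python
from h import *
s=pst();print(rel([.598,-.0085,.006],73.3))
```

```text
t 19.43 [ 0.5977 -0.0091  0.007 ] [179.97   0.01  73.1 ] F [0.5 0.4 0.2] gap 0.07
(array([0.06, 0.01, 0.1 ]), np.float64(-0.2))
```

servo_tool --motion '[{"offset": [0, 0, 0.1], "spin": 0, "jaw": 255}, {"offset": [0, 0, 0.1], "spin": 0, "jaw": 255}, {"offset": [0, 0, 0.1], "spin": 0, "jaw": 255}, {"offset": [0, 0, 0.1], "spin": 0, "jaw": 255}]'

```text
time: 19.92
tcp_pos: [0.598, -0.009, 0.0064]
tcp_rot: [3.141, -0.0, 1.276]
ft_force: [-0.4, 0.1, 5.7]
finger_gap: 0.0508
```

Run:
```python
from h import *
s=pst();print(rel([.598,-.0085,.006],73.3))
```

```text
t 19.93 [ 0.598  -0.009   0.0064] [179.94  -0.01  73.1 ] F [-0.4  0.1  5.7] gap 0.0508
(array([ 0.05, -0.01,  0.04]), np.float64(-0.2))
```

servo_tool --motion '[{"offset": [0, 0, -2], "spin": 0, "jaw": 255}, {"offset": [0, 0, -5], "spin": 0, "jaw": 255}, {"offset": [0, 0, -9], "spin": 0, "jaw": 255}, {"offset": [0, 0, -13], "spin": 0, "jaw": 255}, {"offset": [0, 0, -16], "spin": 0, "jaw": 255}]'

```text
time: 20.55
tcp_pos: [0.5975, -0.0089, 0.1684]
tcp_rot: [3.14, -0.0, 1.276]
ft_force: [0.1, 0.7, -0.8]
finger_gap: 0.0506
```

Run:
```python
from h import *
s=pst();print(rel([.464,-.276,.17],-8.6))
w=cv2.imread("pics/side0.png")[310:384,195:325];cv2.imwrite("pics/blk_s.png",cv2.resize(w,None,fx=6,fy=6,interpolation=cv2.INTER_CUBIC))
w=cv2.imread("pics/top0.png")[188:274,338:398];cv2.imwrite("pics/blk_t.png",cv2.resize(w,None,fx=6,fy=6,interpolation=cv2.INTER_CUBIC))
```

```text
t 20.55 [ 0.5975 -0.0089  0.1684] [179.92  -0.02  73.1 ] F [ 0.1  0.7 -0.8] gap 0.0506
(array([-29.44,  -5.01,  -0.18]), np.float64(81.7))
```

View pics/blk_s.png

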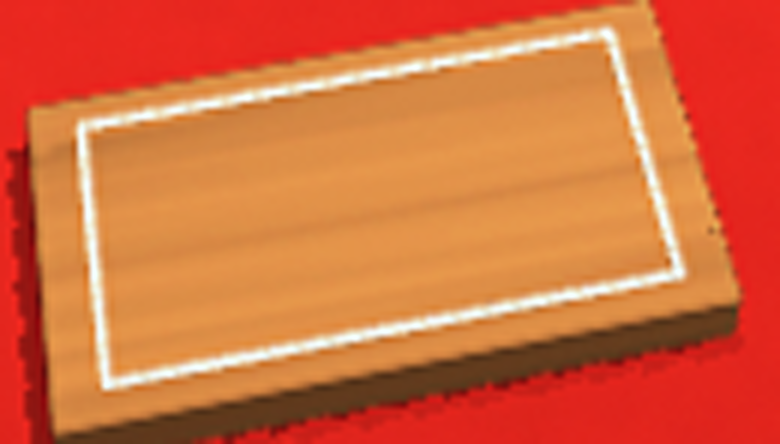

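View pics/blk_t.png

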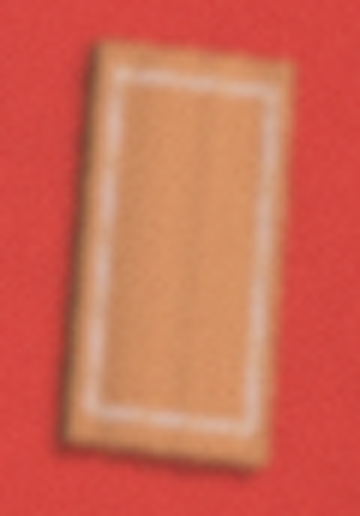

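Run:
```python
from h import *
def rep(n,pts,off):
    P=np.array([onz(n,(off[0]+(p[0]+.5)/6-.5,off[1]+(p[1]+.5)/6-.5),.022)[:2] for p in pts])
    L=[np.linalg.norm(P[i]-P[i-1]).round(4) for i in range(4)]
    a=[np.degrees(np.arctan2(*(P[i]-P[j])[::-1])).round(1) for i,j in ([(1,0),(2,3)] if n=="side" else [(0,3),(1,2)])]
    print(n,P.mean(0),L,a)
rep("side",[(84,125),(611,33),(683,273),(106,385)],(195,310))
rep("side",[(30,107),(648,2),(738,303),(55,437)],(195,310))
rep("top",[(113,72),(278,90),(250,428),(92,410)],(338,188))
rep("top",[(100,42),(295,65),(268,468),(65,445)],(338,188))
```

```text
side [ 0.4654 -0.2792] [np.float64(0.0664), np.float64(0.1416), np.float64(0.0657), np.float64(0.1428)] [np.float64(-8.2), np.float64(-7.9)]
side [ 0.4645 -0.2802] [np.float64(0.0836), np.float64(0.1673), np.float64(0.0822), np.float64(0.1668)] [np.float64(-8.4), np.float64(-7.9)]
top [ 0.4648 -0.2782] [np.float64(0.1423), np.float64(0.0702), np.float64(0.1425), np.float64(0.0654)] [np.float64(-6.8), np.float64(-8.8)]
top [ 0.4631 -0.2775] [np.float64(0.1701), np.float64(0.0832), np.float64(0.1694), np.float64(0.0838)] [np.float64(-8.1), np.float64(-7.9)]
```

servo_tool --motion '[{"offset": [-4, -0.7, 0], "spin": 10, "jaw": 255}, {"offset": [-8, -1.4, 0], "spin": 20, "jaw": 255}, {"offset": [-13, -2.2, 0], "spin": 30, "jaw": 255}, {"offset": [-18, -3, 0], "spin": 40, "jaw": 255}, {"offset": [-23, -3.9, 0], "spin": 50, "jaw": 255}]'

```text
time: 21.18
tcp_pos: [0.4924, -0.2185, 0.1666]
tcp_rot: [-3.141, -0.001, 0.398]
ft_force: [0.3, 0.3, -0.6]
finger_gap: 0.0506
```

Run:
```python
from h import *
s=pst();print(rel([.4645,-.2787,.14],-8.1))
```

```text
t 21.18 [ 0.4924 -0.2185  0.1666] [-179.99   -0.04   22.8 ] F [ 0.3  0.3 -0.6] gap 0.0506
(array([-4.91,  4.47,  2.66]), np.float64(30.9))
```

servo_tool --motion '[{"offset": [-3, 2.5, 0.5], "spin": 10, "jaw": 255}, {"offset": [-4.9, 4.4, 1.5], "spin": 20, "jaw": 255}, {"offset": [-4.9, 4.4, 2.6], "spin": 30, "jaw": 255}, {"offset": [-4.9, 4.4, 2.6], "spin": 31, "jaw": 255}, {"offset": [-4.9, 4.4, 2.6], "spin": 31, "jaw": 255}]'

```text
time: 21.8
tcp_pos: [0.4659, -0.2768, 0.1404]
tcp_rot: [-3.141, -0.0, -0.134]
ft_force: [0.4, -0.9, -1.8]
finger_gap: 0.0513
```

Run:
```python
from h import *
s=pst();print(rel([.4645,-.2787,.045],-8.1))
im=vision.snapshot("wrist")[:,:,::-1];cv2.imwrite("pics/w7.png",im);cv2.imwrite("pics/s7.png",vision.snapshot("side")[:,:,::-1])
```

```text
t 21.8 [ 0.4659 -0.2768  0.1404] [-179.98   -0.02   -7.7 ] F [ 0.4 -0.9 -1.8] gap 0.0513
(array([-0.12,  0.21,  9.54]), np.float64(0.4))
```

View pics/w7.png

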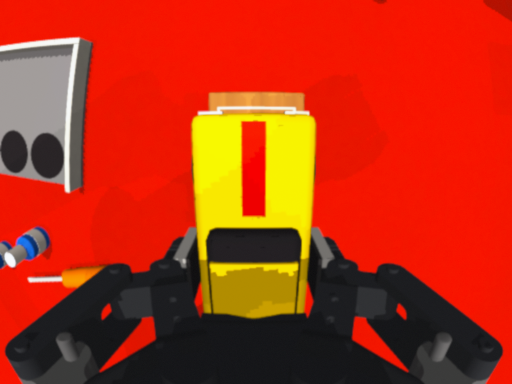

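View pics/s7.png

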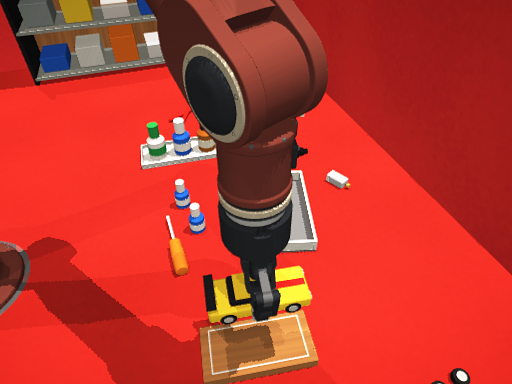

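The car is level over the block: its centre line is at wrist column 254 and the block's at 256, so they line up. I lower it.

servo_tool --motion '[{"offset": [-0.1, 0.2, 3], "spin": 0.4, "jaw": 255}, {"offset": [-0.1, 0.2, 6], "spin": 0.4, "jaw": 255}, {"offset": [-0.1, 0.2, 9], "spin": 0.4, "jaw": 255}, {"offset": [-0.1, 0.2, 9.5], "spin": 0.4, "jaw": 255}, {"offset": [-0.1, 0.2, 9.5], "spin": 0.4, "jaw": 255}]'

```text
time: 22.52
tcp_pos: [0.4647, -0.2795, 0.0457]
tcp_rot: [3.141, -0.001, -0.144]
ft_force: [-0.2, -0.1, -1.0]
finger_gap: 0.0509
```

Run:
```python
from h import *
s=pst();print(rel([.4645,-.2787,.0255],-8.1))
```

```text
t 22.52 [ 0.4647 -0.2795  0.0457] [179.97  -0.06  -8.26] F [-0.2 -0.1 -1. ] gap 0.0509
(array([-0.04, -0.08,  2.02]), np.float64(-0.2))
```

servo_tool --motion '[{"offset": [0, -0.1, 0.8], "spin": 0, "jaw": 255}, {"offset": [0, -0.1, 1.5], "spin": 0, "jaw": 255}, {"offset": [0, -0.1, 1.8], "spin": 0, "jaw": 255}, {"offset": [0, -0.1, 2], "spin": 0, "jaw": 255}, {"offset": [0, -0.1, 2], "spin": 0, "jaw": 255}]'

```text
time: 23.15
tcp_pos: [0.4644, -0.2782, 0.0248]
tcp_rot: [3.142, 0.0, -0.145]
ft_force: [0.0, -0.5, -0.2]
finger_gap: 0.0509
```

servo_tool --motion '[{"offset": [0, 0, 0.05], "spin": 0, "jaw": 255}, {"offset": [0, 0, 0.05], "spin": 0, "jaw": 40}, {"offset": [0, 0, 0.05], "spin": 0, "jaw": 40}, {"offset": [0, 0, 0.05], "spin": 0, "jaw": 40}, {"offset": [0, 0, -1], "spin": 0, "jaw": 40}]'

```text
time: 23.78
tcp_pos: [0.464, -0.2778, 0.0348]
tcp_rot: [-3.141, 0.001, -0.145]
ft_force: [0.8, 0.2, 0.9]
finger_gap: 0.0722
```

servo_tool --motion '[{"offset": [0, 0, -3], "spin": 0, "jaw": 40}, {"offset": [0, 0, -7], "spin": 0, "jaw": 40}, {"offset": [0, 0, -12], "spin": 0, "jaw": 40}, {"offset": [0, 0, -17], "spin": 0, "jaw": 40}, {"offset": [0, 0, -20], "spin": 0, "jaw": 110}]'

```text
time: 24.4
tcp_pos: [0.4645, -0.2791, 0.2383]
tcp_rot: [3.14, -0.004, -0.146]
ft_force: [-0.6, 0.8, 0.5]
finger_gap: 0.0557
```

Run:
```python
from h import *
s=pst();print(rel([.50,.10,.23],74.5),rel([.42,-.1,.23],40))
cv2.imwrite("pics/w8.png",vision.snapshot("wrist")[:,:,::-1])
```

```text
t 24.4 [ 0.4645 -0.2791  0.2383] [179.9   -0.2   -8.34] F [-0.6  0.8  0.5] gap 0.0557
(array([ -1.99, -38.02,   0.76]), np.float64(-82.8)) (array([ -7.01, -17.08,   0.78]), np.float64(-48.3))
```

View pics/w8.png

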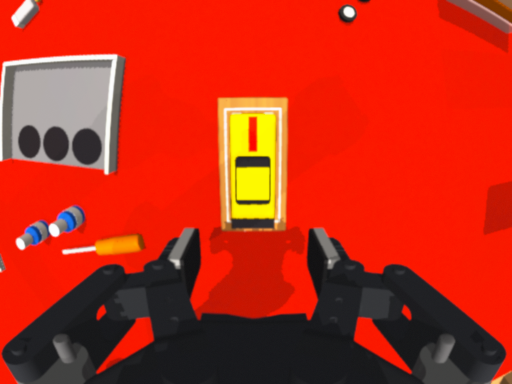

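The car stands inside the painted rectangle at (253,170). Now I bring the bottles back, and view the tray on the way.

Run:
```python
from h import *
print(rel([.48,.0,.23],55))
```

```text
(array([ -2.67, -27.98,   1.  ]), np.float64(-63.3))
```

servo_tool --motion '[{"offset": [-0.5, -5.6, 0.5], "spin": -10, "jaw": 110}, {"offset": [-1, -11.2, 0.8], "spin": -20, "jaw": 110}, {"offset": [-1.5, -16.8, 0.8], "spin": -30, "jaw": 110}, {"offset": [-2, -22.4, 0.8], "spin": -40, "jaw": 110}, {"offset": [-2.7, -28, 0.8], "spin": -50, "jaw": 110}]'

```text
time: 25.08
tcp_pos: [0.478, 0.0044, 0.2275]
tcp_rot: [3.141, -0.001, 0.733]
ft_force: [1.0, -0.1, -0.7]
finger_gap: 0.049
```

Run:
```python
from h import *
pst();print(rel([.47,.2,.23],95))
```

```text
t 25.07 [0.478  0.0044 0.2275] [179.96  -0.05  42.  ] F [ 1.  -0.1 -0.7] gap 0.049
(array([ 12.5 , -15.07,  -0.25]), np.float64(-53.0))
```

servo_tool --motion '[{"offset": [2.5, -3, 0], "spin": -10, "jaw": 110}, {"offset": [5, -6, 0], "spin": -20, "jaw": 110}, {"offset": [7.5, -9, 0], "spin": -30, "jaw": 110}, {"offset": [10, -12, 0], "spin": -40, "jaw": 110}, {"offset": [12.5, -15, 0], "spin": -50, "jaw": 110}]'

```text
time: 25.7
tcp_pos: [0.4714, 0.1987, 0.2274]
tcp_rot: [3.141, 0.0, 1.605]
ft_force: [0.0, -0.7, 0.0]
finger_gap: 0.0485
```

servo_tool --motion '[{"offset": [0, 0, 0], "spin": -5, "jaw": 110}, {"offset": [0, 0, 0], "spin": -15, "jaw": 110}, {"offset": [0, 0, 0], "spin": -22, "jaw": 110}, {"offset": [0, 0, 0], "spin": -22, "jaw": 110}, {"offset": [0, 0, 0], "spin": -22, "jaw": 110}]'

```text
time: 26.32
tcp_pos: [0.4716, 0.1977, 0.2271]
tcp_rot: [3.142, 0.0, 1.982]
ft_force: [0.2, -0.3, -0.3]
finger_gap: 0.0485
```

Run:
```python
from h import *
s=pst();np.save("w9s.npy",np.r_[s["tcp_pos"],s["tcp_rot"]])
cv2.imwrite("pics/w9.png",vision.snapshot("wrist")[:,:,::-1]);cv2.imwrite("pics/s9.png",vision.snapshot("side")[:,:,::-1])
```

```text
t 26.32 [0.4716 0.1977 0.2271] [180.     0.01 113.58] F [ 0.2 -0.3 -0.3] gap 0.0485
```

View pics/w9.png

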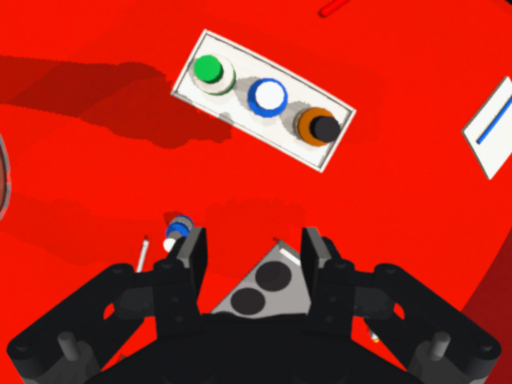

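View pics/s9.png

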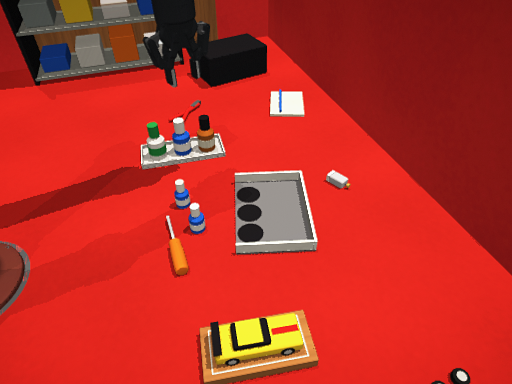

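Three bottles stand in the tray, with caps at wrist (208,69), (271,94) and (326,129). The car stands on its wheels on the block at side (258,340).

Run:
```python
from h import *
v=np.load("w9s.npy");st=dict(tcp_pos=v[:3],tcp_rot=v[3:])
for p in[(208,69),(271,94),(326,129)]:print(onz("wrist",p,.096,st))
for p in[(152.5,126),(178.5,121.5),(204,119)]:print(onz("side",p,.096))
im=cv2.imread("pics/s9.png");cv2.imwrite("pics/s9c.png",cv2.resize(im[305:384,195:325],None,fx=6,fy=6,interpolation=cv2.INTER_CUBIC))
print(rel([.388,.2803,.12],115))
```

```text
[0.3896 0.2795 0.096 ]
[0.4515 0.2804 0.096 ]
[0.5113 0.2726 0.096 ]
[0.3894 0.2709 0.096 ]
[0.4518 0.2701 0.096 ]
[0.5129 0.2604 0.096 ]
(array([10.91, -4.36, 10.69]), np.float64(-1.4))
```

View pics/s9c.png

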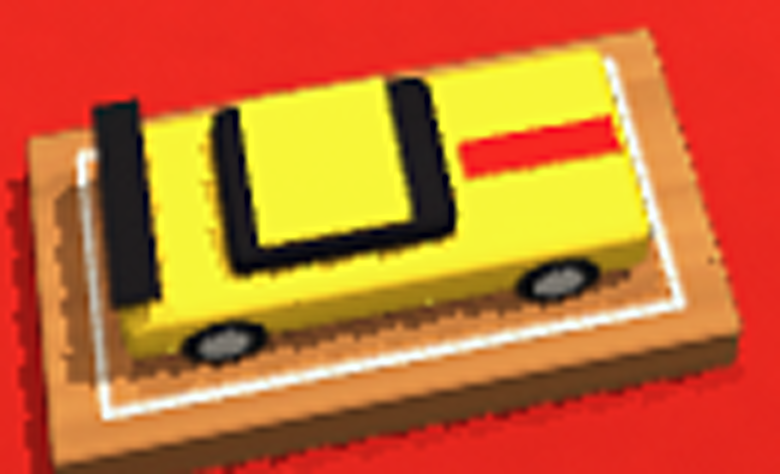

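The car sits parallel to and centred in the painted rectangle. I pick green at its release pose.

servo_tool --motion '[{"offset": [5, -2, 3], "spin": -1, "jaw": 110}, {"offset": [10, -4, 6], "spin": -1, "jaw": 110}, {"offset": [10.9, -4.4, 10.7], "spin": -1, "jaw": 110}, {"offset": [10.9, -4.4, 10.7], "spin": -1, "jaw": 110}, {"offset": [10.9, -4.4, 10.7], "spin": -1, "jaw": 110}]'

```text
time: 27.05
tcp_pos: [0.3894, 0.2796, 0.1211]
tcp_rot: [3.139, 0.001, 2.0]
ft_force: [0.5, -0.9, 0.3]
finger_gap: 0.0488
```

Run:
```python
from h import *
pst();print(rel([.3885,.2802,.066],114.5))
```

```text
t 27.05 [0.3894 0.2796 0.1211] [179.86   0.04 114.57] F [ 0.5 -0.9  0.3] gap 0.0488
(array([ 0.1 , -0.07,  5.51]), np.float64(0.1))
```

servo_tool --motion '[{"offset": [0, 0, 3], "spin": 0, "jaw": 110}, {"offset": [0, 0, 5.5], "spin": 0, "jaw": 110}, {"offset": [0, 0, 5.5], "spin": 0, "jaw": 110}, {"offset": [0, 0, 5.5], "spin": 0, "jaw": 110}, {"offset": [0, 0, 5.5], "spin": 0, "jaw": 110}]'

```text
time: 27.68
tcp_pos: [0.3887, 0.2805, 0.0663]
tcp_rot: [3.139, -0.001, 2.001]
ft_force: [0.5, -0.9, -0.4]
finger_gap: 0.0485
```

servo_tool --motion '[{"offset": [0, 0, 0], "spin": 0, "jaw": 255}, {"offset": [0, 0, 0], "spin": 0, "jaw": 255}, {"offset": [0, 0, 0], "spin": 0, "jaw": 255}, {"offset": [0, 0, 0], "spin": 0, "jaw": 255}]'

```text
time: 28.18
tcp_pos: [0.3881, 0.2805, 0.0657]
tcp_rot: [3.14, -0.0, 2.002]
ft_force: [0.4, -0.7, 5.7]
finger_gap: 0.0247
```

Run:
```python
from h import *
pst();print(rel([.529,-.0492,.19],74.5))
```

```text
t 28.18 [0.3881 0.2805 0.0657] [179.91  -0.03 114.71] F [ 0.4 -0.7  5.7] gap 0.0247
(array([-35.83,  -0.96, -12.45]), np.float64(40.2))
```

servo_tool --motion '[{"offset": [0, 0, -3], "spin": 0, "jaw": 255}, {"offset": [0, 0, -8], "spin": 0, "jaw": 255}, {"offset": [-2, 0, -12.5], "spin": 8, "jaw": 255}, {"offset": [-8, -0.2, -12.5], "spin": 18, "jaw": 255}, {"offset": [-14, -0.4, -12.5], "spin": 28, "jaw": 255}]'

```text
time: 28.8
tcp_pos: [0.4428, 0.1506, 0.1905]
tcp_rot: [3.14, -0.001, 1.51]
ft_force: [1.0, 0.6, -2.3]
finger_gap: 0.0246
```

Run:
```python
from h import *
pst();print(rel([.529,-.0492,.15],74.5))
```

```text
t 28.8 [0.4428 0.1506 0.1905] [179.93  -0.06  86.54] F [ 1.   0.6 -2.3] gap 0.0246
(array([-19.43,   9.81,   4.04]), np.float64(12.0))
```

servo_tool --motion '[{"offset": [-5, 2.5, 0], "spin": 6, "jaw": 255}, {"offset": [-10, 5, 0], "spin": 12, "jaw": 255}, {"offset": [-15, 7.5, 0], "spin": 12, "jaw": 255}, {"offset": [-19.3, 9.7, 0], "spin": 12, "jaw": 255}, {"offset": [-19.3, 9.7, 4], "spin": 12, "jaw": 255}]'

```text
time: 29.42
tcp_pos: [0.5317, -0.0534, 0.1521]
tcp_rot: [3.131, 0.002, 1.296]
ft_force: [0.7, 1.2, -2.6]
finger_gap: 0.0244
```

Run:
```python
from h import *
pst();print(rel([.5289,-.0490,.078],74.5))
```

```text
t 29.43 [ 0.5317 -0.0534  0.1521] [179.4    0.12  74.27] F [ 0.7  1.2 -2.6] gap 0.0244
(array([ 0.36, -0.46,  7.4 ]), np.float64(-0.2))
```

servo_tool --motion '[{"offset": [0.1, -0.1, 0], "spin": 0, "jaw": 255}, {"offset": [0.1, -0.1, 3], "spin": 0, "jaw": 255}, {"offset": [0.1, -0.1, 6], "spin": 0, "jaw": 255}, {"offset": [0.1, -0.1, 7.4], "spin": 0, "jaw": 255}, {"offset": [0.1, -0.1, 7.4], "spin": 0, "jaw": 255}]'

```text
time: 30.05
tcp_pos: [0.5273, -0.0451, 0.0759]
tcp_rot: [-3.141, -0.0, 1.305]
ft_force: [0.2, 0.1, -0.9]
finger_gap: 0.0244
```

Run:
```python
from h import *
pst();print(rel([.5289,-.0490,.066],74.5))
```

```text
t 30.05 [ 0.5273 -0.0451  0.0759] [-179.94   -0.01   74.77] F [ 0.2  0.1 -0.9] gap 0.0244
(array([-0.34,  0.26,  0.99]), np.float64(0.3))
```

servo_tool --motion '[{"offset": [-0.3, 0.2, 0], "spin": 0.2, "jaw": 255}, {"offset": [-0.3, 0.2, 0], "spin": 0.2, "jaw": 255}, {"offset": [-0.3, 0.2, 0], "spin": 0.2, "jaw": 255}, {"offset": [-0.3, 0.2, 0], "spin": 0.2, "jaw": 255}, {"offset": [-0.3, 0.2, 0], "spin": 0.2, "jaw": 255}]'

```text
time: 30.68
tcp_pos: [0.5286, -0.0491, 0.076]
tcp_rot: [-3.142, -0.0, 1.301]
ft_force: [-0.4, -0.7, -1.2]
finger_gap: 0.0247
```

Run:
```python
from h import *
pst();print(rel([.5289,-.0490,.066],74.5))
```

```text
t 30.68 [ 0.5286 -0.0491  0.076 ] [-180.     -0.     74.52] F [-0.4 -0.7 -1.2] gap 0.0247
(array([0.02, 0.02, 1.  ]), np.float64(0.0))
```

Settled within 0.3 mm, so I lower and check.

servo_tool --motion '[{"offset": [0, 0, 0.4], "spin": 0, "jaw": 255}, {"offset": [0, 0, 0.8], "spin": 0, "jaw": 255}, {"offset": [0, 0, 1], "spin": 0, "jaw": 255}, {"offset": [0, 0, 1], "spin": 0, "jaw": 255}, {"offset": [0, 0, 1], "spin": 0, "jaw": 255}]'

```text
time: 31.3
tcp_pos: [0.5285, -0.0493, 0.0658]
tcp_rot: [-3.141, 0.0, 1.3]
ft_force: [0.0, -0.8, -0.8]
finger_gap: 0.0241
```

servo_tool --motion '[{"offset": [0, 0, 0.05], "spin": 0, "jaw": 255}, {"offset": [0, 0, 0.05], "spin": 0, "jaw": 110}, {"offset": [0, 0, 0.05], "spin": 0, "jaw": 110}, {"offset": [0, 0, 0.05], "spin": 0, "jaw": 110}, {"offset": [0, 0, -2], "spin": 0, "jaw": 110}]'

```text
time: 31.92
tcp_pos: [0.5275, -0.049, 0.0849]
tcp_rot: [-3.138, 0.001, 1.3]
ft_force: [0.4, 0.2, 0.2]
finger_gap: 0.0488
```

Run:
```python
from h import *
pst();print(rel([.451,.2772,.15],114.5))
```

```text
t 31.93 [ 0.5275 -0.049   0.0849] [-179.8     0.04   74.5 ] F [0.4 0.2 0.2] gap 0.0488
(array([ 29.38, -16.11,  -6.47]), np.float64(-40.0))
```

servo_tool --motion '[{"offset": [0, 0, -5], "spin": 0, "jaw": 110}, {"offset": [5, -2.7, -6.5], "spin": -10, "jaw": 110}, {"offset": [10, -5.5, -6.5], "spin": -20, "jaw": 110}, {"offset": [15, -8.2, -6.5], "spin": -30, "jaw": 110}, {"offset": [20, -11, -6.5], "spin": -40, "jaw": 110}]'

```text
time: 32.55
tcp_pos: [0.4757, 0.1746, 0.1512]
tcp_rot: [3.141, 0.0, 2.004]
ft_force: [1.0, 0.4, -1.1]
finger_gap: 0.0486
```

Run:
```python
from h import *
pst();print(rel([.451,.2772,.12],114.5))
cv2.imwrite("pics/s10.png",vision.snapshot("side")[:,:,::-1][100:300,120:330].repeat(3,0).repeat(3,1))
```

```text
t 32.55 [0.4757 0.1746 0.1512] [179.94   0.01 114.82] F [ 1.   0.4 -1.1] gap 0.0486
(array([10.35,  2.06,  3.12]), np.float64(0.3))
```

View pics/s10.png

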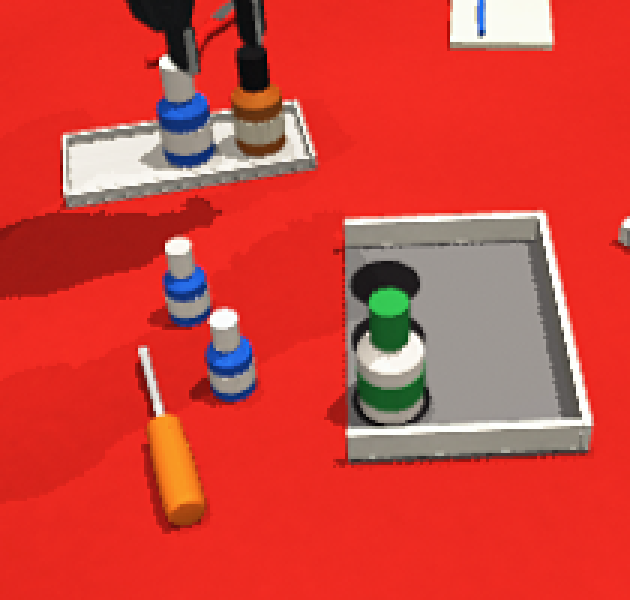

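Green stands centred on its own spot at crop (392,360), with an even black ring around it. Next is blue.

servo_tool --motion '[{"offset": [5, 1, 0], "spin": 0, "jaw": 110}, {"offset": [10.2, 2, 0], "spin": 0, "jaw": 110}, {"offset": [10.2, 2, 3], "spin": 0, "jaw": 110}, {"offset": [10.2, 2, 3], "spin": 0, "jaw": 110}, {"offset": [10.2, 2, 3], "spin": 0, "jaw": 110}]'

```text
time: 33.22
tcp_pos: [0.4528, 0.2728, 0.1215]
tcp_rot: [3.141, 0.001, 1.996]
ft_force: [0.3, 0.6, 0.3]
finger_gap: 0.0487
```

Run:
```python
from h import *
pst();print(rel([.451,.2772,.066],114.5))
```

```text
t 33.23 [0.4528 0.2728 0.1215] [179.96   0.05 114.37] F [0.3 0.6 0.3] gap 0.0487
(array([0.48, 0.01, 5.55]), np.float64(-0.1))
```

servo_tool --motion '[{"offset": [0.3, 0, 0], "spin": 0, "jaw": 110}, {"offset": [0.3, 0, 2], "spin": 0, "jaw": 110}, {"offset": [0.3, 0, 5], "spin": 0, "jaw": 110}, {"offset": [0.3, 0, 5], "spin": 0, "jaw": 110}, {"offset": [0.3, 0, 5], "spin": 0, "jaw": 110}]'

```text
time: 33.85
tcp_pos: [0.4516, 0.2768, 0.072]
tcp_rot: [3.14, -0.0, 1.998]
ft_force: [0.2, -0.2, 0.1]
finger_gap: 0.0485
```

Run:
```python
from h import *
pst();print(rel([.451,.2772,.066],114.5))
```

```text
t 33.85 [0.4516 0.2768 0.072 ] [179.89  -0.01 114.47] F [ 0.2 -0.2  0.1] gap 0.0485
(array([ 0.06, -0.04,  0.6 ]), np.float64(-0.0))
```

servo_tool --motion '[{"offset": [0, 0, 0.6], "spin": 0, "jaw": 110}, {"offset": [0, 0, 0.6], "spin": 0, "jaw": 255}, {"offset": [0, 0, 0.6], "spin": 0, "jaw": 255}, {"offset": [0, 0, 0.6], "spin": 0, "jaw": 255}, {"offset": [0, 0, 0.6], "spin": 0, "jaw": 255}]'

```text
time: 34.48
tcp_pos: [0.4508, 0.2768, 0.0652]
tcp_rot: [3.141, -0.0, 1.999]
ft_force: [-1.4, 0.7, 4.0]
finger_gap: 0.0246
```

Run:
```python
from h import *
pst();print(rel([.5442,.0065,.18],74.5))
```

```text
t 34.48 [0.4508 0.2768 0.0652] [179.97  -0.01 114.51] F [-1.4  0.7  4. ] gap 0.0246
(array([-28.47,  -2.71, -11.48]), np.float64(40.0))
```

servo_tool --motion '[{"offset": [0, 0, -3], "spin": 0, "jaw": 255}, {"offset": [0, 0, -8], "spin": 0, "jaw": 255}, {"offset": [-3, -0.3, -11.5], "spin": 10, "jaw": 255}, {"offset": [-8, -0.8, -11.5], "spin": 20, "jaw": 255}, {"offset": [-13, -1.3, -11.5], "spin": 30, "jaw": 255}]'

```text
time: 35.1
tcp_pos: [0.493, 0.1522, 0.1802]
tcp_rot: [3.141, -0.001, 1.471]
ft_force: [0.5, 0.5, -2.1]
finger_gap: 0.0244
```

Run:
```python
from h import *
pst();print(rel([.5442,.0065,.14],74.5))
```

```text
t 35.1 [0.493  0.1522 0.1802] [179.96  -0.03  84.27] F [ 0.5  0.5 -2.1] gap 0.0244
(array([-13.99,   6.55,   4.02]), np.float64(9.8))
```

servo_tool --motion '[{"offset": [-4, 1.9, 0], "spin": 5, "jaw": 255}, {"offset": [-9, 4.2, 0], "spin": 9.8, "jaw": 255}, {"offset": [-13.7, 6.4, 0], "spin": 9.8, "jaw": 255}, {"offset": [-13.7, 6.4, 3], "spin": 9.8, "jaw": 255}, {"offset": [-13.7, 6.4, 4], "spin": 9.8, "jaw": 255}]'

```text
time: 35.72
tcp_pos: [0.5418, 0.0105, 0.138]
tcp_rot: [-3.137, 0.001, 1.303]
ft_force: [0.3, 0.7, -1.7]
finger_gap: 0.0243
```

servo_tool --motion '[{"offset": [0, 0, 3], "spin": 0, "jaw": 255}, {"offset": [0, 0, 6], "spin": 0, "jaw": 255}, {"offset": [0, 0, 6.2], "spin": 0, "jaw": 255}, {"offset": [0, 0, 6.2], "spin": 0, "jaw": 255}, {"offset": [0, 0, 6.2], "spin": 0, "jaw": 255}]'

```text
time: 36.35
tcp_pos: [0.5443, 0.0107, 0.0792]
tcp_rot: [3.139, -0.001, 1.304]
ft_force: [0.1, -0.3, -0.5]
finger_gap: 0.0244
```

Run:
```python
from h import *
pst();print(rel([.5440,.0064,.066],74.5))
```

```text
t 36.35 [0.5443 0.0107 0.0792] [179.86  -0.04  74.74] F [ 0.1 -0.3 -0.5] gap 0.0244
(array([-0.43,  0.08,  1.32]), np.float64(0.2))
```

servo_tool --motion '[{"offset": [-0.4, 0, 0], "spin": 0.2, "jaw": 255}, {"offset": [-0.4, 0, 0], "spin": 0.2, "jaw": 255}, {"offset": [-0.4, 0, 0], "spin": 0.2, "jaw": 255}, {"offset": [-0.4, 0, 0], "spin": 0.2, "jaw": 255}, {"offset": [-0.4, 0, 0.2], "spin": 0.2, "jaw": 255}]'

```text
time: 36.98
tcp_pos: [0.5424, 0.0067, 0.0759]
tcp_rot: [3.141, -0.0, 1.301]
ft_force: [-0.2, 0.4, -1.4]
finger_gap: 0.0242
```

Run:
```python
from h import *
pst();print(rel([.5440,.0064,.066],74.5))
```

```text
t 36.98 [0.5424 0.0067 0.0759] [179.99  -0.    74.51] F [-0.2  0.4 -1.4] gap 0.0242
(array([0.01, 0.16, 0.99]), np.float64(0.0))
```

servo_tool --motion '[{"offset": [0, 0.15, 0.3], "spin": 0, "jaw": 255}, {"offset": [0, 0.15, 0.6], "spin": 0, "jaw": 255}, {"offset": [0, 0.15, 0.9], "spin": 0, "jaw": 255}, {"offset": [0, 0.15, 0.9], "spin": 0, "jaw": 255}, {"offset": [0, 0.15, 0.9], "spin": 0, "jaw": 255}]'

```text
time: 37.6
tcp_pos: [0.5438, 0.0062, 0.0669]
tcp_rot: [3.142, 0.0, 1.3]
ft_force: [-0.0, 0.1, -0.8]
finger_gap: 0.0245
```

Run:
```python
from h import *
pst();print(rel([.5440,.0064,.066],74.5))
```

```text
t 37.6 [0.5438 0.0062 0.0669] [180.    0.   74.5] F [-0.   0.1 -0.8] gap 0.0245
(array([0.02, 0.02, 0.09]), np.float64(0.0))
```

servo_tool --motion '[{"offset": [0, 0, 0.15], "spin": 0, "jaw": 255}, {"offset": [0, 0, 0.15], "spin": 0, "jaw": 255}, {"offset": [0, 0, 0.15], "spin": 0, "jaw": 110}, {"offset": [0, 0, 0.15], "spin": 0, "jaw": 110}, {"offset": [0, 0, -2], "spin": 0, "jaw": 110}]'

```text
time: 38.22
tcp_pos: [0.5426, 0.0065, 0.086]
tcp_rot: [-3.138, 0.001, 1.3]
ft_force: [0.3, 0.2, -1.0]
finger_gap: 0.0487
```

Run:
```python
from h import *
pst();print(rel([.5125,.2735,.15],114.5))
```

```text
t 38.23 [0.5426 0.0065 0.086 ] [-179.8     0.05   74.51] F [ 0.3  0.2 -1. ] gap 0.0487
(array([ 24.92, -10.05,  -6.39]), np.float64(-40.0))
```

servo_tool --motion '[{"offset": [0, 0, -5], "spin": 0, "jaw": 110}, {"offset": [5, -2, -6.4], "spin": -10, "jaw": 110}, {"offset": [10, -4, -6.4], "spin": -20, "jaw": 110}, {"offset": [15, -6.1, -6.4], "spin": -30, "jaw": 110}, {"offset": [20, -8.1, -6.4], "spin": -40, "jaw": 110}]'

```text
time: 38.85
tcp_pos: [0.5188, 0.2223, 0.1512]
tcp_rot: [3.141, 0.0, 2.004]
ft_force: [1.0, -0.1, 0.8]
finger_gap: 0.0485
```

Run:
```python
from h import *
pst();print(rel([.5125,.2735,.12],114.5))
```

```text
t 38.85 [0.5188 0.2223 0.1512] [179.96   0.01 114.82] F [ 1.  -0.1  0.8] gap 0.0485
(array([4.91, 1.57, 3.13]), np.float64(0.3))
```

servo_tool --motion '[{"offset": [4.8, 1.5, 0], "spin": 0, "jaw": 110}, {"offset": [4.8, 1.5, 3], "spin": 0, "jaw": 110}, {"offset": [4.8, 1.5, 5], "spin": 0, "jaw": 110}, {"offset": [4.8, 1.5, 5], "spin": 0, "jaw": 110}, {"offset": [4.8, 1.5, 5], "spin": 0, "jaw": 110}]'

```text
time: 39.48
tcp_pos: [0.5136, 0.2705, 0.1017]
tcp_rot: [3.14, 0.0, 1.998]
ft_force: [-0.3, 0.1, -0.4]
finger_gap: 0.0487
```

Run:
```python
from h import *
pst();print(rel([.5125,.2735,.066],114.5))
```

```text
t 39.48 [0.5136 0.2705 0.1017] [179.92   0.01 114.48] F [-0.3  0.1 -0.4] gap 0.0487
(array([0.32, 0.02, 3.57]), np.float64(-0.0))
```

servo_tool --motion '[{"offset": [0.2, 0, 0.5], "spin": 0, "jaw": 110}, {"offset": [0.2, 0, 2.5], "spin": 0, "jaw": 110}, {"offset": [0.2, 0, 3.5], "spin": 0, "jaw": 110}, {"offset": [0.2, 0, 3.5], "spin": 0, "jaw": 110}, {"offset": [0.2, 0, 3.5], "spin": 0, "jaw": 110}]'

```text
time: 40.1
tcp_pos: [0.5125, 0.2725, 0.0665]
tcp_rot: [3.141, 0.0, 1.998]
ft_force: [0.4, 0.2, 0.3]
finger_gap: 0.0485
```

Run:
```python
from h import *
pst();print(rel([.5125,.2735,.066],114.5))
```

```text
t 40.1 [0.5125 0.2725 0.0665] [179.94   0.   114.5 ] F [0.4 0.2 0.3] gap 0.0485
(array([0.1 , 0.04, 0.05]), np.float64(-0.0))
```

servo_tool --motion '[{"offset": [0.1, 0, 0], "spin": 0, "jaw": 110}, {"offset": [0.1, 0, 0], "spin": 0, "jaw": 255}, {"offset": [0.1, 0, 0], "spin": 0, "jaw": 255}, {"offset": [0.1, 0, 0], "spin": 0, "jaw": 255}, {"offset": [0.1, 0, 0], "spin": 0, "jaw": 255}]'

```text
time: 40.72
tcp_pos: [0.5118, 0.2734, 0.0663]
tcp_rot: [3.141, -0.0, 1.999]
ft_force: [-0.1, 1.0, 3.7]
finger_gap: 0.024
```

Run:
```python
from h import *
pst();print(rel([.5595,.063,.17],74.5))
```

```text
t 40.73 [0.5118 0.2734 0.0663] [179.97  -0.01 114.51] F [-0.1  1.   3.7] gap 0.024
(array([-21.12,  -4.39, -10.38]), np.float64(40.0))
```

servo_tool --motion '[{"offset": [0, 0, -3], "spin": 0, "jaw": 255}, {"offset": [0, 0, -8], "spin": 0, "jaw": 255}, {"offset": [-3, -0.6, -10.4], "spin": 10, "jaw": 255}, {"offset": [-7, -1.5, -10.4], "spin": 20, "jaw": 255}, {"offset": [-11, -2.3, -10.4], "spin": 30, "jaw": 255}]'

```text
time: 41.35
tcp_pos: [0.5361, 0.1626, 0.1698]
tcp_rot: [-3.141, 0.0, 1.47]
ft_force: [0.1, -0.5, -0.6]
finger_gap: 0.0245
```

Run:
```python
from h import *
pst();print(rel([.5595,.063,.13],74.5))
```

```text
t 41.35 [0.5361 0.1626 0.1698] [-179.99    0.     84.22] F [ 0.1 -0.5 -0.6] gap 0.0245
(array([-9.67,  3.33,  3.98]), np.float64(9.7))
```

servo_tool --motion '[{"offset": [-4, 1.4, 0], "spin": 6, "jaw": 255}, {"offset": [-9.5, 3.2, 0], "spin": 9.7, "jaw": 255}, {"offset": [-9.5, 3.2, 1], "spin": 9.7, "jaw": 255}, {"offset": [-9.5, 3.2, 4], "spin": 9.7, "jaw": 255}, {"offset": [-9.5, 3.2, 4], "spin": 9.7, "jaw": 255}]'

```text
time: 41.98
tcp_pos: [0.5566, 0.067, 0.1274]
tcp_rot: [-3.135, 0.002, 1.307]
ft_force: [0.6, -0.2, -1.7]
finger_gap: 0.0245
```

servo_tool --motion '[{"offset": [0, 0, 3], "spin": 0, "jaw": 255}, {"offset": [0, 0, 5], "spin": 0, "jaw": 255}, {"offset": [0, 0, 5.2], "spin": 0, "jaw": 255}, {"offset": [0, 0, 5.2], "spin": 0, "jaw": 255}, {"offset": [0, 0, 5.2], "spin": 0, "jaw": 255}]'

```text
time: 42.6
tcp_pos: [0.5599, 0.0661, 0.0791]
tcp_rot: [3.139, -0.001, 1.306]
ft_force: [0.9, -0.3, -0.8]
finger_gap: 0.0246
```

Run:
```python
from h import *
pst();print(rel([.5594,.063,.066],74.5))
```

```text
t 42.6 [0.5599 0.0661 0.0791] [179.88  -0.04  74.82] F [ 0.9 -0.3 -0.8] gap 0.0246
(array([-0.32,  0.03,  1.31]), np.float64(0.3))
```

servo_tool --motion '[{"offset": [-0.3, 0, 0.2], "spin": 0.3, "jaw": 255}, {"offset": [-0.3, 0, 0.2], "spin": 0.3, "jaw": 255}, {"offset": [-0.3, 0, 0.2], "spin": 0.3, "jaw": 255}, {"offset": [-0.3, 0, 0.2], "spin": 0.3, "jaw": 255}, {"offset": [-0.3, 0, 0.2], "spin": 0.3, "jaw": 255}]'

```text
time: 43.22
tcp_pos: [0.5583, 0.0631, 0.0759]
tcp_rot: [3.142, 0.0, 1.3]
ft_force: [-0.7, -0.6, -1.5]
finger_gap: 0.0241
```

Run:
```python
from h import *
pst();print(rel([.5594,.063,.066],74.5))
```

```text
t 43.23 [0.5583 0.0631 0.0759] [180.     0.    74.51] F [-0.7 -0.6 -1.5] gap 0.0241
(array([0.02, 0.11, 0.99]), np.float64(0.0))
```

servo_tool --motion '[{"offset": [0, 0.1, 0.3], "spin": 0, "jaw": 255}, {"offset": [0, 0.1, 0.6], "spin": 0, "jaw": 255}, {"offset": [0, 0.1, 1], "spin": 0, "jaw": 255}, {"offset": [0, 0.1, 1], "spin": 0, "jaw": 255}, {"offset": [0, 0.1, 1], "spin": 0, "jaw": 255}]'

```text
time: 43.85
tcp_pos: [0.5594, 0.0628, 0.0663]
tcp_rot: [3.141, -0.0, 1.3]
ft_force: [-1.1, -0.8, 4.4]
finger_gap: 0.0244
```

servo_tool --motion '[{"offset": [0, 0, 0], "spin": 0, "jaw": 110}, {"offset": [0, 0, 0], "spin": 0, "jaw": 110}, {"offset": [0, 0, 0], "spin": 0, "jaw": 110}, {"offset": [0, 0, -2], "spin": 0, "jaw": 110}, {"offset": [0, 0, -5], "spin": 0, "jaw": 110}]'

```text
time: 44.48
tcp_pos: [0.5584, 0.0628, 0.1155]
tcp_rot: [-3.139, 0.001, 1.3]
ft_force: [0.5, -0.3, 0.1]
finger_gap: 0.0487
```

Run:
```python
from h import *
pst();print(rel([.50,.02,.25],74.5))
```

```text
t 44.48 [0.5584 0.0628 0.1155] [-179.86    0.07   74.5 ] F [ 0.5 -0.3  0.1] gap 0.0487
(array([ -5.71,  -4.52, -13.43]), np.float64(0.0))
```

servo_tool --motion '[{"offset": [0, 0, -6], "spin": 0, "jaw": 110}, {"offset": [-3, -2, -12], "spin": 0, "jaw": 110}, {"offset": [-5.7, -1, -15], "spin": 0, "jaw": 110}, {"offset": [-5.7, -1, -15], "spin": 0, "jaw": 110}, {"offset": [-5.7, -1, -15], "spin": 0, "jaw": 110}]'

```text
time: 45.1
tcp_pos: [0.5339, 0.0117, 0.265]
tcp_rot: [-3.14, -0.001, 1.301]
ft_force: [0.2, 1.0, 0.2]
finger_gap: 0.0481
```

Run:
```python
from h import *
s=pst();np.save("w11s.npy",np.r_[s["tcp_pos"],s["tcp_rot"]])
cv2.imwrite("pics/w11.png",vision.snapshot("wrist")[:,:,::-1]);cv2.imwrite("pics/s11.png",vision.snapshot("side")[:,:,::-1])
```

```text
t 45.1 [0.5339 0.0117 0.265 ] [-179.89   -0.04   74.55] F [0.2 1.  0.2] gap 0.0481
```

View pics/w11.png

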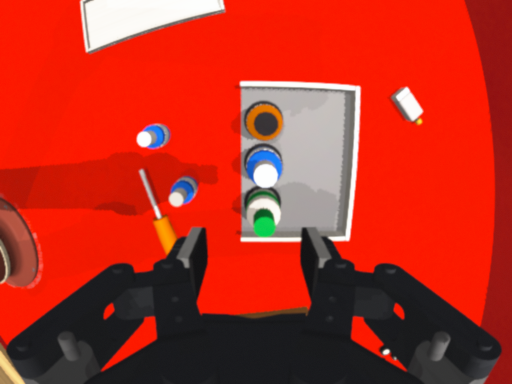

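View pics/s11.png

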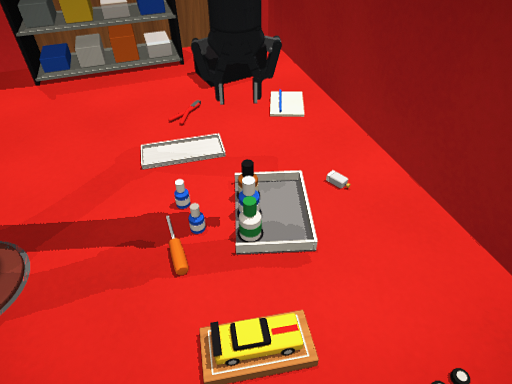

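All three bottles stand on their spots (wrist caps (265,122), (264,174), (264,222)) and the car is on the block. I compare cap positions numerically with the first side picture.

Run:
```python
from h import *
for n in("side0","s11"):
    h=cv2.cvtColor(cv2.imread(f"pics/{n}.png"),cv2.COLOR_BGR2HSV);H,S,V=[h[...,i].astype(int) for i in range(3)]
    roi=np.zeros(H.shape,bool);roi[155:245,238:265]=1
    for k,m in {"green":(abs(H-65)<15)&(S>100),"white":(S<50)&(V>140),"black":(V<60)}.items():
        print(n,k,[(a,*c) for a,c,b,_ in comps(m&roi,40)])
v=np.load("w11s.npy");st=dict(tcp_pos=v[:3],tcp_rot=v[3:])
for p in[(265,122),(264,174),(264,222)]:print(onz("wrist",p,.096,st))
for n in("side0","s11"):
    im=cv2.imread(f"pics/{n}.png")[165:255,160:360];cv2.imwrite(f"pics/{n}_z.png",im)
a=cv2.imread("pics/side0_z.png");b=cv2.imread("pics/s11_z.png");cv2.imwrite("pics/cmp.png",cv2.resize(np.vstack([a,b]),None,fx=3.3,fy=3.3))
```

```text
side0 green [(np.int32(236), np.float64(249.2), np.float64(205.8)), (np.int32(159), np.float64(249.7), np.float64(231.1))]
side0 white [(np.int32(198), np.float64(249.1), np.float64(185.2)), (np.int32(283), np.float64(250.8), np.float64(219.2)), (np.int32(45), np.float64(251.0), np.float64(237.8)), (np.int32(92), np.float64(252.3), np.float64(242.7))]
side0 black [(np.int32(170), np.float64(246.8), np.float64(167.6))]
s11 green [(np.int32(235), np.float64(249.2), np.float64(205.9)), (np.int32(159), np.float64(249.9), np.float64(231.1))]
s11 white [(np.int32(215), np.float64(248.7), np.float64(185.2)), (np.int32(458), np.float64(254.9), np.float64(211.7)), (np.int32(58), np.float64(251.1), np.float64(237.8)), (np.int32(84), np.float64(252.1), np.float64(242.9))]
s11 black [(np.int32(167), np.float64(247.0), np.float64(167.7))]
[0.5586 0.063  0.096 ]
[0.5433 0.0099 0.096 ]
[ 0.5293 -0.0429  0.096 ]
```

View pics/cmp.png

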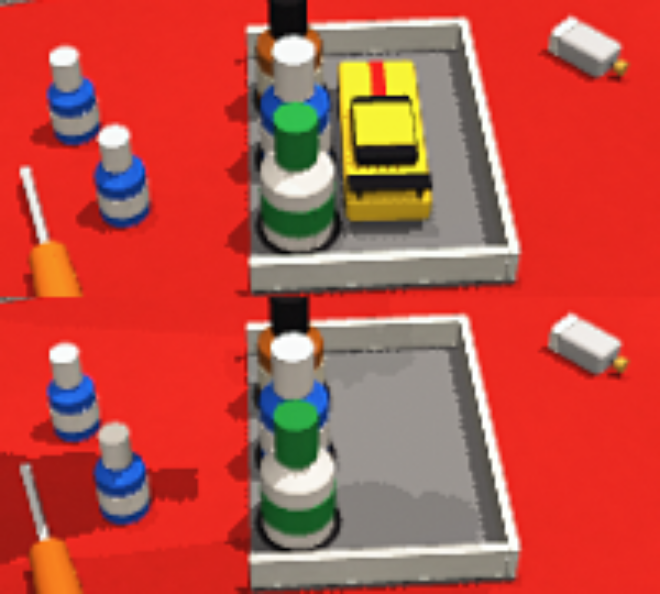

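The caps are within 0.4 px of their starting positions in the side view (under 1 mm). The motor and screwdriver have not moved, and the car is on the block. I hand in.

servo_tool --motion '[{"offset": [0, 0, 0], "spin": 0, "jaw": 110}, {"offset": [0, 0, 0], "spin": 0, "jaw": 110}, {"offset": [0, 0, 0], "spin": 0, "jaw": 110}]'

```text
time: 45.58
tcp_pos: [0.5344, 0.0108, 0.2656]
tcp_rot: [-3.141, 0.0, 1.301]
ft_force: [-0.9, 0.3, -0.2]
finger_gap: 0.0484
```

Run:
```python
from h import *
pst();print(arm.hand_in())
```

```text
t 45.58 [0.5344 0.0108 0.2656] [-179.97    0.02   74.53] F [-0.9  0.3 -0.2] gap 0.0484
the job is handed in; nothing more can be done
None
```

The job is done and handed in at 45.6 s. I stood the three bottles in the tray, set the car on its wheels in the middle of the block, then put each bottle back upright on its own spot.

- **Bottles:** in the last side picture the caps are within about 0.4 px (under 1 mm) of where they started. One check disagreed: cap pixels read by eye from the last wrist picture put blue and green 3 to 6 mm off in y. I trusted the side comparison, because that wrist picture was taken just after a move and the pixels were rough. Rough side-view readings of the caps in the tray were also about 10 mm off in y from the wrist and release positions, but the picks there went fine.
- **Car:** it looks centred in the painted rectangle and parallel to the block, nose away from the robot. I judged this from the pictures and the release pose (within about 1 mm of the block's measured centre), not from a separate measurement of the car.
- **Bystanders:** the motor, screwdriver and look-alike bottles appear unmoved, and no force I read passed about 6 N.

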